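# Fish out the griddle's drip tray with the hooked rod

### The job

The drip tray has been pushed home under the griddle and its pull eye is out of sight under the front ledge. Take the hooked rod from the white board, feel sideways under the ledge for the eye, catch it and draw the tray gently out until it stands 10 to 12 cm out from fully home: rod and tray must never press on each other with more than 9 N, so do not run hard against the end stop. Then unhook the rod and put it back on the board, standing on its foot, leaving the tray out; do not touch the tray with the gripper or arm, do not knock the griddle, and leave everything else where it is.

Things in the scene. Friction and masses are not known exactly. Their poses are not given: they have to be found in the camera images.
- griddle: Counter-top griddle, fixed, 320 deep (x) x 300 wide (y), plate 62 to 82 mm above the bench, low rims, back splash 142 mm high. Origin: on the bench under its centre; x points from its front to its back, y to its left seen when looking along x, z up. Below the plate are walls only at |y| > 130 mm, x > -95 mm, and at the back.
- ledge (a point): Middle of the griddle's front edge (the ledge), at griddle (-160, 0, 52) mm: the lower edge of a 6 mm thick lip that hangs below the plate, 52 mm above the bench, along the whole width. Below it is open from the front and the sides.
- tray: Open steel drip tray, 210 deep x 200 wide x 35 high; slides only along the griddle's x, outwards = -x, about 2.5 N plus 15 N per m/s, and stays where left. Origin: middle of the lower edge of its front face, 15 mm above the bench; axes as the griddle's. Origin at griddle x = -90 mm when home, -210 mm at the hard end stop; starts 0 to 15 mm out.
- rail (a point): Middle of the tray's front face at the eye's height, 35 mm over the bench. The pull eye, itself not measured, is clamped up to 42 mm left or right (y) of here and must be felt for; it does not give. Its U-shaped loop of 6 mm bar stands upright, outer bar 42 mm in front of the face; hole axis along y, hole 24 mm high, from 6 to 39 mm before the face. Its base plate is 24 wide, 36 high, 6 thick.
- hook: Hooked rod, 0.24 kg +-20 %. Black handle 80 long (x) x 20 wide (y) x 45 high on a foot 36 wide, 5 high; a 7 mm steel rod runs on along +x, 12 mm above the foot's underside, to x = 165 mm, then bends to +y and ends 18 mm to the side at x = 162 mm. Origin: centre of the foot's underside; x along the rod to the hook, y left of it, z up. It stands on its foot on the board.
- hook_tip (a point): Centre of the rounded end of the hook, at (162, 18, 12) mm (ball of 3.5 mm radius) in the rod's frame.
- board: White plastic board, fixed, 340 (x) x 200 (y) x 10 mm thick. Origin: centre of its underside, on the bench.
- pepper: Small pepper jar, 32 mm across, 60 high, standing on the board near one corner; leave alone. Origin: centre of its underside.
- jar: Jar, 70 mm across, 100 high; leave alone. Origin: centre of its underside.
- mug: White mug, 76 mm across, 90 high; leave alone. Origin: centre of its underside.
- bowl: Steel bowl, 150 mm across, 60 high; leave alone. Origin: centre of its underside.
- bottle: Bottle, 60 mm across, 170 high; leave alone. Origin: centre of its underside.
- spatula: Spatula lying on the griddle's plate; leave alone. Origin: centre of its underside.
- tin: Tin, 74 mm across, 90 high; leave alone. Origin: centre of its underside.
Mind the look-alikes: they are no part of the job. What is meant by the hook is not purple or turquoise, and is the larger of those in its own colour.

How it is judged:
On the way, in this order (a step that is already met when the one before it is completed fails the run):
1. the hooked rod is lifted off the board (z of hook in the frame of board above 0.022 m and contact force between hook and the fingers above 1 N), for 0.1 s.
2. the hook, reached under the ledge, pulls on the tray's eye and the tray starts to come out (contact force between hook and tray above 0.5 N and x of hook_tip in the frame of griddle above -0.2 m and x of tray in the frame of griddle below -0.115 m), for 0.05 s.
3. the tray is drawn about 10 cm out or more (x of tray in the frame of griddle below -0.186 m), for 0.1 s.
At the end, for the whole second after the job is handed in: The tray is at least 95 mm out of its home position (the stop is at 120 mm); the rod stands upright (within 0.1 rad) on its foot on the board, its handle's centre over the board, clear of the tray; everything is at rest (x of tray in the frame of griddle below -0.185 m and x of hook in the frame of board between -0.165 and 0.165 m and y of hook in the frame of board between -0.095 and 0.095 m and z of hook in the frame of board between 0.006 and 0.014 m and angle between hook's own z axis and vertical below 0.1 rad and contact force between hook and tray below 0.05 N and linear speed of each of hook, tray below 0.02 m/s and angular speed of each of hook, tray below 0.2 rad/s); the robot touches nothing.
It fails at once if the rod and the tray (with its eye) are forced against each other, over 9 N (contact force between hook and tray above 9 N).
It fails at once if the rod is forced against the griddle, over 12 N (contact force between hook and griddle above 12 N).
It fails at once if the gripper or arm touches the tray (contact force between any of the fingers, the arm and tray above 0.5 N).
It fails at once if the gripper or arm bumps the griddle, over 5 N (contact force between any of the fingers, the arm and griddle above 5 N).
It fails at once if a bystander is moved by more than 20 mm or tipped (distance of any of pepper, jar, mug, bowl, bottle, spatula, tin from where it was at the start of the episode above 0.02 m or angle between any of pepper, jar, mug, bowl, bottle, spatula, tin's own z axis and vertical above 0.4 rad).
It also fails if it takes over 67 s, if anything falls off the work surface, if the arm or the gripper's body presses on something with over 40 N, if the wrist force passes 120 N, or if a joint passes its speed limit or range.

### The arm

A 7-joint arm with a two-finger parallel gripper is mounted at the origin on the work surface. World frame = base frame: x ahead of the robot, y to its left, z up, the work surface at z = 0. Lengths are in m, angles in rad, forces in N, time in s.
With the tool pointing down it reaches from about 0.425 to 0.875 m from the base axis. Payload 8.4 kg.
Tool frame: the origin (TCP) lies at the very end of the fingers, on their centre line; the grasp point (between the pads) lies 19 mm behind it (grasp_offset is the distance from the TCP to the grasp point, in m); x points along the fingers, z is the direction in which the jaws open and shut, and the axes are right-handed (so a half turn about x gives the same grasp; the last joint's range is limited). The gripper opens to 85 mm and grips with 20 to 120 N. Pads are 22 mm wide; open, the fingers measure 114 mm over their backs; the gripper's body (76 mm by 85 mm) begins 54 mm behind the grasp point. The pads swing forward as they close: fully open they stand 13 mm farther back than shut.
Start: joints at [1.104, 0.333, 0.04, 1.465, -0.013, 1.343, -0.059], TCP at [0.234, -0.607, 0.231] pointing down, gripper open.
Joint ranges: [-2.58, 2.58], [-0.38, 2.09], [-1.3, 1.39], [0.25, 2.4], [-1.5, 4.64], [0.08, 2.09], [-2.65, 2.65]. Speed limits (rad/s): [2.22, 2.22, 2.79, 2.79, 3.14, 3.14, 3.14].

### API

Orientations are given as a rotation vector (axis times angle).
In Python, from workcell import * gives the robot as it stands. The module is installed in compiled form; this text tells all that it offers.
- The arm moves only by the shell command python3 -m crank 'ROWS' [FORCE]. ROWS is JSON, a list of rows, each an object of numbers: "wx", "wy", "wz": the turn, a rotation vector about the tool's x, y, z normalised to -1 to 1, where 1 is pi/4 rad; "tx", "ty", "tz": the shift along the tool's x, y, z normalised to -1 to 1, where 1 is 0.15 m; "jaw": the opening, from -1 (shut) to 1 (fully open). In form: [{"wx": .., "wy": .., "wz": .., "tx": .., "ty": .., "tz": .., "jaw": ..}, ...]. A call has 1 to 5 rows; each row shifts and turns the commanded pose from where the row before left it, along the tool's axes as they then stand; what a row does not reach is not made up. A row lasts 1/10 s, in which the tool goes at most 50 mm and 8.59 degrees, less where a joint would pass 70% of its speed; a pose out of reach is approached as far as the arm can. A call with a number of a shift or a turn outside -1 to 1 is refused whole. A call with a gripper value outside its range is refused whole. The fingers move at their own pace and stop on an object; FORCE is the grip in N (left out, the last holds). Time passes only in rows, so rows that do not move let the fingers close. It gives the time, the measured TCP pose, the force and the opening at its end, in the units of the state.
- sense(): the state, without advancing time (a new reading comes with each control period).
- get_image(name): name is "scene" or "top" or "wrist"; returns (picture, depth): 480x640x3 uint8, red, green, blue; 480x640 float32, m along the optical axis (not along the pixel's ray), 0 where there is no reading.
- calibration(name): a dict with "fx", "fy", "cx", "cy" (pixels), "camera_from_world" (4x4, takes a point from world to camera coordinates). Camera axes: x right, y up, looking along -z (the intrinsics and any distortion apply to the point x, -y, -z); pixel columns grow to the right and rows downward; lengths in m; the calibration is good to about 2 mm. The wrist camera is an equidistant fisheye: a pixel r from the principal point sees the ray r / f radians off the axis. A picture is of the moment at which its call begins: read the wrist's pose just before it. calibration takes no time and is no camera call; for the wrist camera it gives the pose at the moment of the call.
- hand_in(): hands the job in, once; it reports no verdict.
Trained networks look in the newest picture that a camera, given by its name, has taken for a name from the list of things; names that differ only in an ending like _2 or _b are one class to them, and where a whole thing is asked for, a point or a joint stands for the part that bears it (a point fixed in the world has none). Each returns a list of dicts, best first, with "p" (0 to 1); they miss things now and then, are a little off and sometimes report something else, mostly with a low value. They report only what shows in the picture. A call takes as long as a camera call. They do not tell look-alikes from the thing itself.
- find_in(camera, name): "at" ([x, y, z] in m, in world coordinates, good to about 4 mm: the middle of the surface that is visible of it).
- regions_of(camera, name): "region" (480x640 bool, what is visible of it).
The state is a dict: "t": time; "qpos": joint angles; "joint_velocities": joint speeds; "joint_efforts": joint torques, N m; "position": TCP position; "orientation": TCP orientation; "force": force on the tool from outside, world axes, zero at the start; "wrist_torque": the same for the moment, N m; "opening": opening from 0.0 (shut) to 1.0 (fully open).
Only numpy, scipy, OpenCV 4.12 (cv2) and the standard library are available. Lean on these libraries where they do the work, as an engineer would, in place of code of your own. Each camera call takes 0.05 s, during which the arm holds its last target.

## Working session

There is one attempt and no reset: what is moved stays moved. The work goes in short steps, Python scripts to look and compute and a shell command to move; the robot and the scene stay as the last step left them, time stands still between calls to the robot, and variables do not carry over. Pictures are saved under pics/ and viewed, and the job is handed in when it is done.

```bash
mkdir -p pics; ls; python3 - <<'E'
from workcell import *
import cv2,numpy as np
s=sense()
print({k:np.round(v,3).tolist() for k,v in s.items()})
for n in ["scene","top"]:
    im,d=get_image(n); cv2.imwrite(f"pics/{n}0.png",im[:,:,::-1]); np.save(f"pics/{n}0.npy",d)
    for k in ["hook","griddle","board","tray"]:
        r=find_in(n,k); print(n,k,[(np.round(x["at"],3).tolist(),round(x["p"],2)) for x in r])
    c=calibration(n); print(c)
E
```

```text
pics
{'t': 0.0, 'qpos': [1.104, 0.334, 0.04, 1.466, -0.013, 1.343, -0.059], 'joint_velocities': [0.001, -0.001, -0.0, 0.001, 0.0, -0.0, 0.0], 'joint_efforts': [-0.0, -65.855, 1.366, -40.555, 0.017, 0.013, -0.0], 'position': [0.234, -0.606, 0.23], 'orientation': [0.935, 1.363, -0.934], 'force': [0.33, 0.034, -0.278], 'wrist_torque': [-0.016, 0.012, 0.031], 'opening': 1.0}
scene hook [([0.523, -0.208, 0.028], 0.78), ([0.395, -0.713, 0.013], 0.76), ([0.325, 0.089, 0.014], 0.73), ([0.22, -0.311, 0.011], 0.68)]
scene griddle [([0.594, 0.408, 0.085], 0.73)]
scene board [([0.583, -0.231, 0.009], 0.92), ([0.631, -0.446, 0.026], 0.18)]
scene tray []
{'fx': 521.5583605067596, 'fy': 521.5583605067596, 'cx': 312.10788109290985, 'cy': 238.98444448835008, 'camera_from_world': array([[ 0.32125511,  0.94688545, -0.01425147, -0.0215793 ],
       [-0.73557047,  0.25898281,  0.6259904 ,  0.3658891 ],
       [ 0.59643209, -0.19061965,  0.77970053, -1.78031651],
       [ 0.        ,  0.        ,  0.        ,  1.        ]])}
top hook [([0.512, -0.211, 0.028], 0.87), ([0.219, -0.313, 0.015], 0.8), ([0.308, 0.092, 0.02], 0.79), ([0.388, -0.712, 0.012], 0.63)]
top griddle [([0.561, 0.408, 0.083], 0.68), ([0.81, -0.034, 0.051], 0.62)]
top board [([0.561, -0.224, 0.008], 0.97)]
top tray []
{'fx': 481.56778699332216, 'fy': 481.56778699332216, 'cx': 319.5166896336019, 'cy': 238.8431233498313, 'camera_from_world': array([[ 0.05172717, -0.99864546, -0.00561573, -0.17865598],
       [ 0.97690356,  0.04943199,  0.2078844 , -0.52307368],
       [-0.20732521, -0.0162393 ,  0.97813728, -1.22204086],
       [ 0.        ,  0.        ,  0.        ,  1.        ]])}
```

View pics/scene0.png

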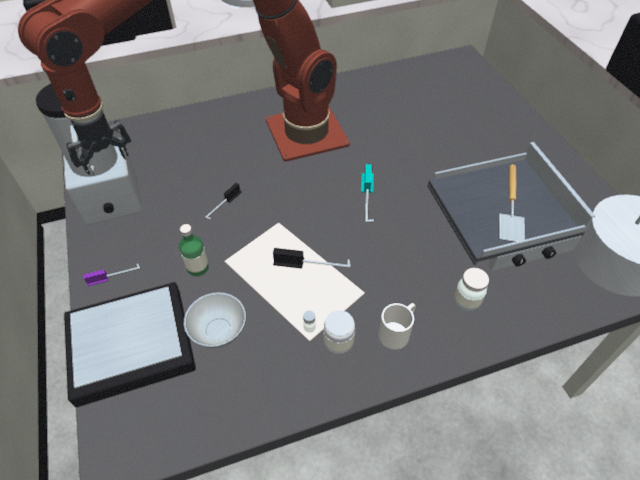

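View pics/top0.png

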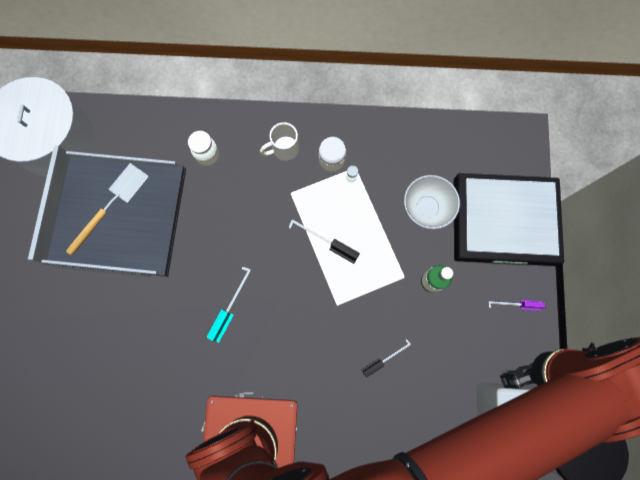

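```bash
cat > h.py <<'E'
from workcell import *
import cv2,numpy as np
from scipy.spatial.transform import Rotation as R
def pts(n,d):
    c=calibration(n); v,u=np.mgrid[0:480,0:640]
    X=(u-c['cx'])/c['fx']*d; Y=-(v-c['cy'])/c['fy']*d
    P=np.stack([X,Y,-d,np.ones_like(d)],-1)
    return (P@np.linalg.inv(c['camera_from_world']).T)[...,:3]
def proj(n,p):
    c=calibration(n); q=c['camera_from_world']@np.r_[p,1]
    return np.array([c['cx']+c['fx']*q[0]/-q[2], c['cy']-c['fy']*q[1]/-q[2]])
E
python3 - <<'E'
from h import *
for n in ["top","scene"]:
    d=np.load(f"pics/{n}0.npy"); P=pts(n,d); ok=d>0
    print(n,"bench z",np.median(P[ok&(abs(P[...,2])<.01)][:,2]))
    # griddle
    m=ok&(P[...,2]>.072)&(P[...,2]<.1)&(P[...,1]>.2)&(P[...,1]<.62)&(P[...,0]>.35)&(P[...,0]<.78)
    m2=cv2.morphologyEx(m.astype(np.uint8),cv2.MORPH_OPEN,np.ones((3,3)))>0
    Q=P[m2]; r=cv2.minAreaRect(Q[:,:2].astype(np.float32)); print("gr",len(Q),r, cv2.boxPoints(r).round(4).tolist(),np.median(Q[:,2]))
    im=cv2.imread(f"pics/{n}0.png")
    # board
    m=ok&(P[...,2]<.016)&(P[...,2]>-.005)&(im.min(-1)>170)&(P[...,0]>.3)&(P[...,0]<.85)&(P[...,1]>-.45)&(P[...,1]<0)
    m=cv2.morphologyEx(m.astype(np.uint8),cv2.MORPH_OPEN,np.ones((3,3)))>0
    Q=P[m]; r=cv2.minAreaRect(Q[:,:2].astype(np.float32)); print("bd",len(Q),r,np.median(Q[:,2]))
    # handle
    m=ok&(im.max(-1)<60)&(P[...,2]>.02)&(P[...,2]<.075)&(np.hypot(P[...,0]-.51,P[...,1]+.21)<.09)
    Q=P[m]; print("handle",len(Q),np.median(Q[:,2]),Q[:,2].max(),cv2.minAreaRect(Q[:,:2].astype(np.float32)))
    m=m&(P[...,2]>.048); Q=P[m]; print("handletop",len(Q),cv2.minAreaRect(Q[:,:2].astype(np.float32)) if len(Q)>3 else 0, Q.mean(0))
for n in ["top","scene"]:
    im=cv2.imread(f"pics/{n}0.png")
    c=proj(n,[.53,-.18,.03]).astype(int); a=im[c[1]-60:c[1]+60,c[0]-80:c[0]+80]
    cv2.imwrite(f"pics/{n}_hk.png",cv2.resize(a,None,fx=5,fy=5,interpolation=cv2.INTER_CUBIC)); print(c)
E
```

```text
top bench z -0.00047829837532509245
gr 12881 ((0.5987086892127991, 0.4249444901943207), (0.3990926742553711, 0.34545204043388367), 85.69481658935547) [[0.4115000069141388, 0.23890000581741333], [0.7559999823570251, 0.21299999952316284], [0.7858999967575073, 0.6110000014305115], [0.4413999915122986, 0.636900007724762]] 0.08209644222734358
bd 8626 ((0.6681528091430664, -0.26024869084358215), (0.5069869756698608, 0.35914888978004456), 25.203262329101562) 0.00867196568923212
handle 71 0.040905199696142036 0.05609005707278647 ((0.5021209120750427, -0.21619729697704315), (0.07314539700746536, 0.0026338885072618723), 62.50030517578125)
handletop 20 ((0.5015456080436707, -0.21657787263393402), (0.0699596181511879, 0.001821795478463173), 62.586273193359375) [ 0.50048428 -0.2186238   0.05178301]
scene bench z 0.0006901474015377218
gr 9475 ((0.5957618355751038, 0.39051035046577454), (0.32019880414009094, 0.35513484477996826), 87.27204895019531) [[0.4108000099658966, 0.23899999260902405], [0.765500009059906, 0.22210000455379486], [0.7807000279426575, 0.5419999957084656], [0.4259999990463257, 0.558899998664856]] 0.08321121519182073
bd 7204 ((0.6539009809494019, -0.2672385573387146), (0.4765514135360718, 0.3628074526786804), 24.058578491210938) 0.010407876045535835
handle 343 0.046146913851187854 0.06118568505481914 ((0.5171607136726379, -0.22053004801273346), (0.07837886363267899, 0.024075428023934364), 64.56454467773438)
handletop 161 ((0.5155695676803589, -0.21954235434532166), (0.07792703062295914, 0.020287983119487762), 62.272029876708984) [ 0.51630751 -0.21953482  0.05507803]
[330 241]
[303 258]
```

```bash
python3 - <<'E'
from h import *
a=cv2.imread("pics/top_hk.png");b=cv2.imread("pics/scene_hk.png")
E
```

```text
(no output)
```

View pics/top_hk.png

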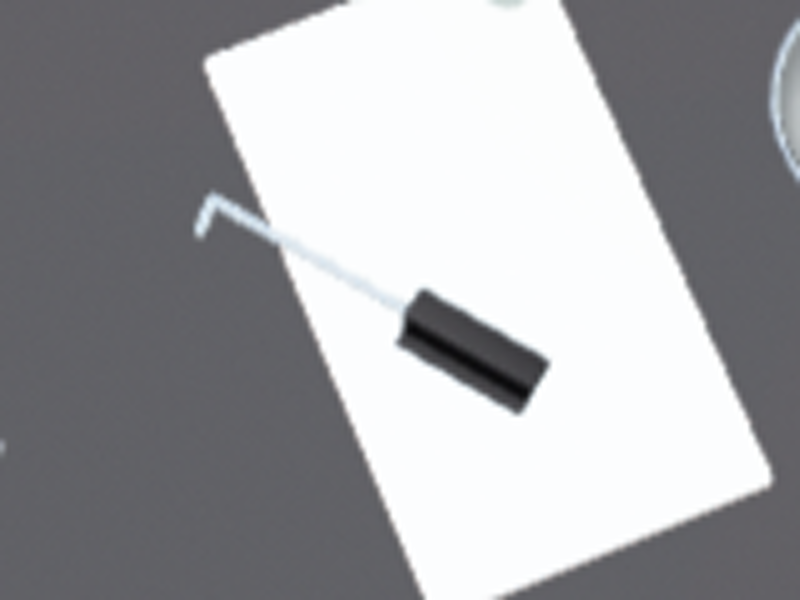

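View pics/scene_hk.png

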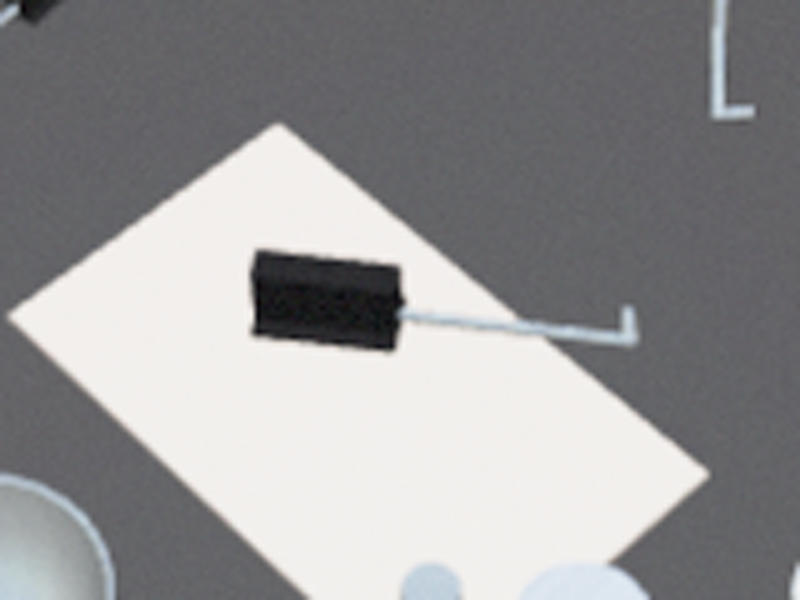

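```bash
cat >> h.py <<'E'
def onplane(n,u,v,z):
    c=calibration(n); T=np.linalg.inv(c['camera_from_world'])
    r=T[:3,:3]@np.array([(u-c['cx'])/c['fx'],-(v-c['cy'])/c['fy'],-1]); o=T[:3,3]
    return o+r*(z-o[2])/r[2]
E
python3 - <<'E'
from h import *
off={"top":(250,181),"scene":(223,198)}
def pk(n,x,y,z): return onplane(n,(x+.5)/5-.5+off[n][0],(y+.5)/5-.5+off[n][1],z)
for n,L in [("top",dict(bend=(213,199,.022),tip=(199,236,.022),root=(404,309,.022),h1=(424,289,.055),h2=(550,363,.055))),
            ("scene",dict(bend=(632,342,.022),tip=(628,309,.022),root=(402,316,.022),h1=(402,267,.055),h2=(257,250,.055),b1=(279,123,.01),b2=(8,317,.01),b3=(709,473,.01)))]:
    q={k:pk(n,*v) for k,v in L.items()}
    for k in q: print(n,k,q[k].round(4))
    d=q['bend']-q['root']; print("rod yaw",np.degrees(np.arctan2(d[1],d[0])),np.linalg.norm(d)); 
    d=q['h1']-q['h2']; print("h yaw",np.degrees(np.arctan2(d[1],d[0])),np.linalg.norm(d))
# top camera board corners; griddle edge crops
    im=cv2.imread(f"pics/{n}0.png")
    x0,y0=(10,130) if n=="top" else (420,130)
    a=im[y0:y0+150,x0:x0+190]; cv2.imwrite(f"pics/{n}_gr.png",cv2.resize(a,None,fx=4,fy=4,interpolation=cv2.INTER_CUBIC))
E
```

```text
top bend [ 0.5863 -0.0736  0.022 ]
top tip [ 0.5651 -0.0673  0.022 ]
top root [ 0.53   -0.1812  0.022 ]
top h1 [ 0.5346 -0.191   0.055 ]
top h2 [ 0.4982 -0.259   0.055 ]
rod yaw 62.39468427750006 0.12134206726060731
h yaw 61.82646477980991 0.07716986504888357
scene bend [ 0.5891 -0.0723  0.022 ]
scene tip [ 0.5679 -0.0664  0.022 ]
scene root [ 0.5318 -0.1833  0.022 ]
scene h1 [ 0.5244 -0.1799  0.055 ]
scene h2 [ 0.4877 -0.2498  0.055 ]
scene b1 [ 0.3675 -0.2051  0.01  ]
scene b2 [ 0.4524 -0.385   0.01  ]
scene b3 [ 0.6729 -0.0614  0.01  ]
rod yaw 62.70154286685806 0.12493064590095972
h yaw 62.26757425443166 0.07891228089192552
```

View pics/top_gr.png

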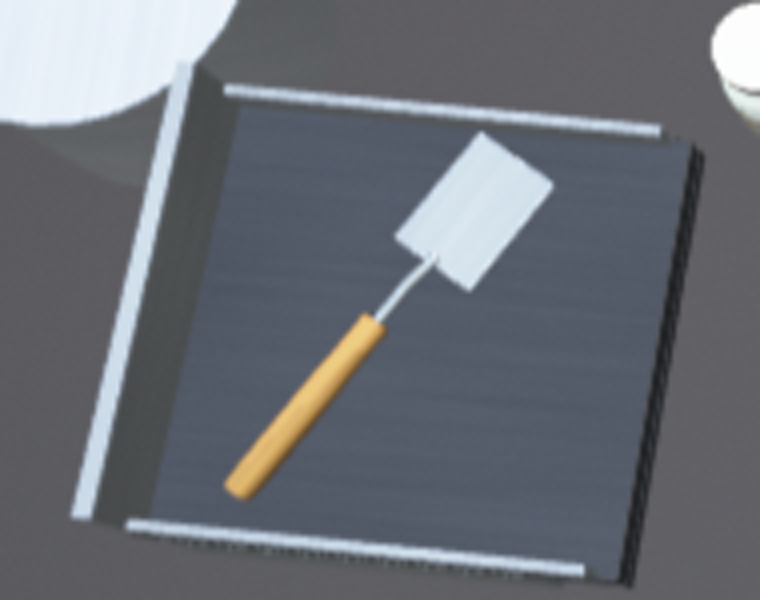

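View pics/scene_gr.png

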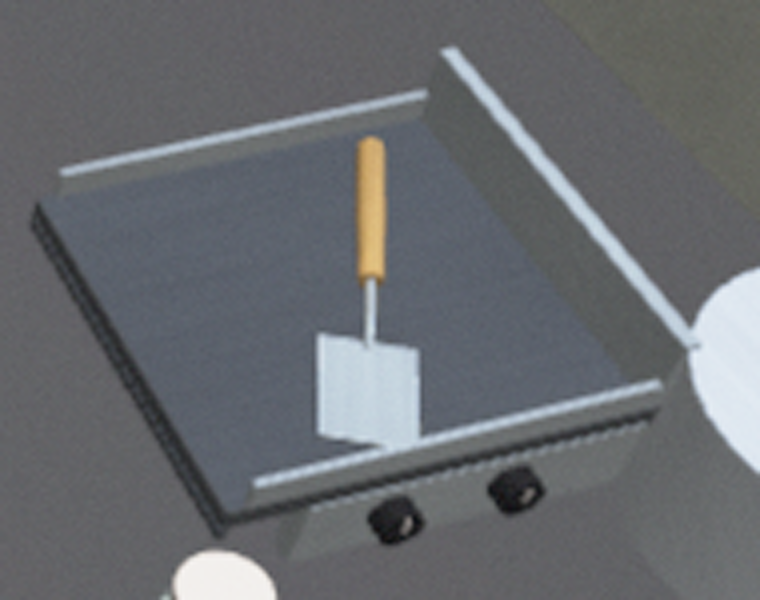

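```bash
python3 - <<'E'
from h import *
off={"top":(10,130),"scene":(420,130)}
def pk(n,x,y,z): return onplane(n,(x+.5)/4-.5+off[n][0],(y+.5)/4-.5+off[n][1],z)
for n,A,B in [("top",(696,143),(620,580)),("scene",(226,518),(38,205))]:
    a=pk(n,*A,.082);b=pk(n,*B,.082); print(n,a.round(4),b.round(4),np.linalg.norm(a-b)); d=b-a; print("edge ang",np.degrees(np.arctan2(d[1],d[0])), ((a+b)/2).round(4))
# back splash top z .142
for n,A,B in [("top",(184,64),(80,518)),("scene",(692,346),(450,48))]:
    a=pk(n,*A,.142);b=pk(n,*B,.142); print(n,a.round(4),b.round(4),np.linalg.norm(a-b)); d=b-a; print("edge ang",np.degrees(np.arctan2(d[1],d[0])), ((a+b)/2).round(4))
# depth-based line of front edge
from numpy.linalg import svd
for n in ["top","scene"]:
    d=np.load(f"pics/{n}0.npy"); P=pts(n,d)
    m=(d>0)&(P[...,2]>.077)&(P[...,2]<.088)&(P[...,1]>.2)&(P[...,1]<.5)&(P[...,0]>.42)&(P[...,0]<.76)
    Q=P[m]
    E=[]
    for x in np.arange(.45,.73,.01):
        s=Q[abs(Q[:,0]-x)<.005]
        if len(s)>5: E.append((x,np.percentile(s[:,1],1)))
    E=np.array(E); p=np.polyfit(E[:,0],E[:,1],1); print(n,"front edge y=",p,np.degrees(np.arctan(p[0])),np.std(E[:,1]-np.polyval(p,E[:,0])), "y at .585:",np.polyval(p,.585), Q[:,0].min(),Q[:,0].max())
print(find_in("top","jar"),find_in("top","mug"),find_in("top","tin"),find_in("top","bottle"),find_in("top","bowl"))
E
```

```text
top [0.7086 0.2225 0.082 ] [0.4123 0.2385 0.082 ] 0.29670822245600365
edge ang 176.9065407993932 [0.5604 0.2305 0.082 ]
scene [0.7158 0.2235 0.082 ] [0.4225 0.2384 0.082 ] 0.2937567686191486
edge ang 177.09249491742725 [0.5692 0.231  0.082 ]
top [0.724  0.5393 0.142 ] [0.4263 0.554  0.142 ] 0.29810086651969636
edge ang 177.18129886443614 [0.5752 0.5467 0.142 ]
scene [0.7279 0.5379 0.142 ] [0.4285 0.5568 0.142 ] 0.30001306600882693
edge ang 176.39994249071353 [0.5782 0.5474 0.142 ]
top front edge y= [0.09170196 0.18659064] 5.239481280792725 0.03300064945852945 y at .585: 0.24023628150263907 0.42004862803326676 0.7545008191977622
scene front edge y= [-0.023909  0.249168] -1.3696238356220127 0.006990303426368473 y at .585: 0.2351812318470303 0.42000861557573665 0.7275896027962334
[{'at': [0.7585, 0.1731, 0.0938], 'p': 0.83}] [{'at': [0.8103, -0.04, 0.0493], 'p': 0.87}] [{'at': [0.7649, -0.1758, 0.0847], 'p': 0.63}, {'at': [0.5141, -0.2092, 0.0295], 'p': 0.55}] [{'at': [0.4315, -0.4477, 0.1112], 'p': 0.95}] [{'at': [0.6614, -0.456, 0.0207], 'p': 0.85}]
```

```bash
cat >> h.py <<'E'
def frame(yaw):  # tool down, tool z (jaw) horizontally at yaw (rad)
    z=np.array([np.cos(yaw),np.sin(yaw),0]); x=np.array([0,0,-1.]); return np.stack([x,np.cross(z,x),z],1)
def plan(pos,yaw):
    s=sense(); M=R.from_rotvec(s['orientation']).as_matrix()
    T=frame(yaw)
    if T[:,2]@M[:,2]<0: T=frame(yaw+np.pi)
    w=R.from_matrix(M.T@T).as_rotvec()
    dl=M.T@(np.array(pos)-s['position'])
    print("pos",s['position'].round(4),"axes z",M[:,2].round(3),"x",M[:,0].round(3))
    print("turn units",(w/(np.pi/4)).round(4),"deg",np.degrees(w).round(1),"shift units (before turn)",(dl/.15).round(4),"mm",(dl*1000).round(1))
    # shift if turn first
    dl2=T.T@(np.array(pos)-s['position']); print("shift units (after turn)",(dl2/.15).round(4))
E
python3 - <<'E'
from h import *
plan([.5115,-.2193,.15],np.radians(62.5+90))
print(frame(0))
E
```

```text
pos [ 0.2337 -0.6065  0.2313] axes z [ 0.36  -0.933 -0.   ] x [-0.  0. -1.]
turn units [-0.9206 -0.     -0.    ] deg [-41.4  -0.   -0. ] shift units (before turn) [ 0.5422  2.6563 -1.743 ] mm [  81.3  398.4 -261.4]
shift units (after turn) [0.5422 3.1449 0.4508]
[[ 0. -0.  1.]
 [ 0.  1.  0.]
 [-1.  0.  0.]]
```

```bash
python3 -m crank '[{"ty":0.266,"tz":-0.174,"jaw":1},{"ty":0.266,"tz":-0.174,"jaw":1},{"ty":0.266,"tz":-0.174,"jaw":1},{"ty":0.266,"tz":-0.174,"jaw":1},{"ty":0.266,"tz":-0.174,"jaw":1}]'
python3 -m crank '[{"ty":0.266,"tz":-0.174,"jaw":1},{"ty":0.266,"tz":-0.174,"jaw":1},{"ty":0.266,"tz":-0.174,"jaw":1},{"ty":0.266,"tz":-0.174,"jaw":1},{"ty":0.266,"tz":-0.174,"jaw":1}]'
python3 -m crank '[{"wx":-0.184,"tx":0.05,"jaw":1},{"wx":-0.184,"tx":0.05,"jaw":1},{"wx":-0.184,"tx":0.05,"jaw":1},{"wx":-0.184,"tx":0.05,"jaw":1},{"wx":-0.184,"tx":0.05,"jaw":1}]'
python3 - <<'E'
from h import *
plan([.5115,-.2193,.15],np.radians(62.5+90))
im,d=get_image("wrist"); cv2.imwrite("pics/w1.png",im[:,:,::-1]); np.save("pics/w1.npy",d)
c=calibration("wrist"); print(c)
print(find_in("wrist","hook"))
E
```

```text
pos [ 0.2337 -0.6065  0.2313] axes z [ 0.36  -0.933 -0.   ] x [-0.  0. -1.]
turn units [-0.9206 -0.     -0.    ] deg [-41.4  -0.   -0. ] shift units (before turn) [ 0.5422  2.6563 -1.743 ] mm [  81.3  398.4 -261.4]
shift units (after turn) [0.5422 3.1449 0.4508]
{'fx': 371.64829954431775, 'fy': 371.64829954431775, 'cx': 319.3784349977622, 'cy': 239.302169988959, 'camera_from_world': array([[ 3.60496260e-01, -9.32760508e-01, -5.30479142e-04,
        -6.49634526e-01],
       [ 8.85814100e-01,  3.42530305e-01, -3.13059692e-01,
         4.20763697e-02],
       [ 2.92191422e-01,  1.12386942e-01,  9.49733304e-01,
        -3.80464268e-01],
       [ 0.00000000e+00,  0.00000000e+00,  0.00000000e+00,
         1.00000000e+00]])}
[{'at': [0.2152, -0.3219, 0.0148], 'p': 0.57}, {'at': [0.3901, -0.7169, 0.014], 'p': 0.57}]validation failed for argument at $[0]...
validation failed for argument at $[0]...
validation failed for argument at $[0]...
```

View pics/w1.png

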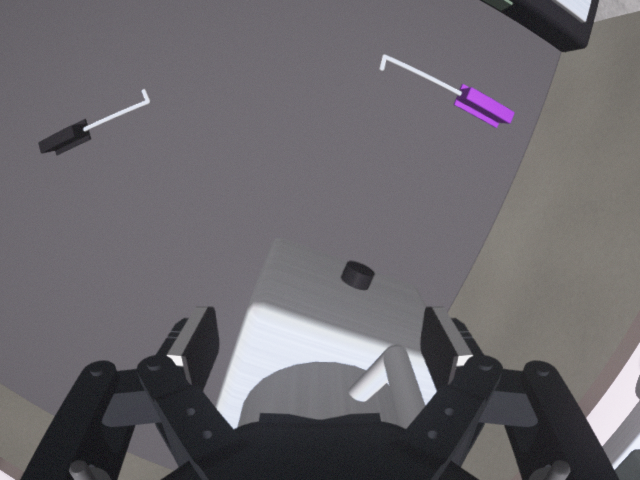

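```bash
python3 -m crank '[{"wx":0,"wy":0,"wz":0,"tx":0,"ty":0.266,"tz":-0.174,"jaw":1},{"wx":0,"wy":0,"wz":0,"tx":0,"ty":0.266,"tz":-0.174,"jaw":1},{"wx":0,"wy":0,"wz":0,"tx":0,"ty":0.266,"tz":-0.174,"jaw":1},{"wx":0,"wy":0,"wz":0,"tx":0,"ty":0.266,"tz":-0.174,"jaw":1},{"wx":0,"wy":0,"wz":0,"tx":0,"ty":0.266,"tz":-0.174,"jaw":1}]'
python3 -m crank '[{"wx":0,"wy":0,"wz":0,"tx":0,"ty":0.266,"tz":-0.174,"jaw":1},{"wx":0,"wy":0,"wz":0,"tx":0,"ty":0.266,"tz":-0.174,"jaw":1},{"wx":0,"wy":0,"wz":0,"tx":0,"ty":0.266,"tz":-0.174,"jaw":1},{"wx":0,"wy":0,"wz":0,"tx":0,"ty":0.266,"tz":-0.174,"jaw":1},{"wx":0,"wy":0,"wz":0,"tx":0,"ty":0.266,"tz":-0.174,"jaw":1}]'
python3 -m crank '[{"wx":-0.184,"wy":0,"wz":0,"tx":0.05,"ty":0,"tz":0,"jaw":1},{"wx":-0.184,"wy":0,"wz":0,"tx":0.05,"ty":0,"tz":0,"jaw":1},{"wx":-0.184,"wy":0,"wz":0,"tx":0.05,"ty":0,"tz":0,"jaw":1},{"wx":-0.184,"wy":0,"wz":0,"tx":0.05,"ty":0,"tz":0,"jaw":1},{"wx":-0.184,"wy":0,"wz":0,"tx":0.05,"ty":0,"tz":0,"jaw":1}]'
python3 - <<'E'
from h import *
plan([.5115,-.2193,.15],np.radians(62.5+90))
im,d=get_image("wrist"); cv2.imwrite("pics/w2.png",im[:,:,::-1]); np.save("pics/w2.npy",d)
c=calibration("wrist"); np.save("pics/w2c.npy",c['camera_from_world'])
print(find_in("wrist","hook"))
E
```

```text
t: 1.35
position: [0.3738, -0.4114, 0.2316]
orientation: [0.934, 1.36, -0.934]
force: [0.8, -0.2, -0.2]
opening: 1.002
t: 1.85
position: [0.5131, -0.2178, 0.2317]
orientation: [0.934, 1.36, -0.934]
force: [1.6, -1.0, -0.1]
opening: 1.001
t: 2.35
position: [0.5122, -0.2195, 0.1936]
orientation: [0.372, 1.538, -0.372]
force: [-0.0, -0.3, -0.8]
opening: 1.0
pos [ 0.5122 -0.2195  0.1936] axes z [ 0.89  -0.457  0.   ] x [ 0. -0. -1.]
turn units [ 0.007   0.0002 -0.    ] deg [ 0.3  0.  -0. ] shift units (before turn) [ 0.2908 -0.0008 -0.0048] mm [43.6 -0.1 -0.7]
shift units (after turn) [ 0.2908 -0.0008 -0.0048]
[{'at': [0.5202, -0.2068, 0.0266], 'p': 0.93}, {'at': [0.3318, 0.0822, 0.0159], 'p': 0.72}, {'at': [0.1975, -0.2815, 0.0053], 'p': 0.54}, {'at': [0.4524, -0.435, 0.0202], 'p': 0.49}]
```

View pics/w2.png

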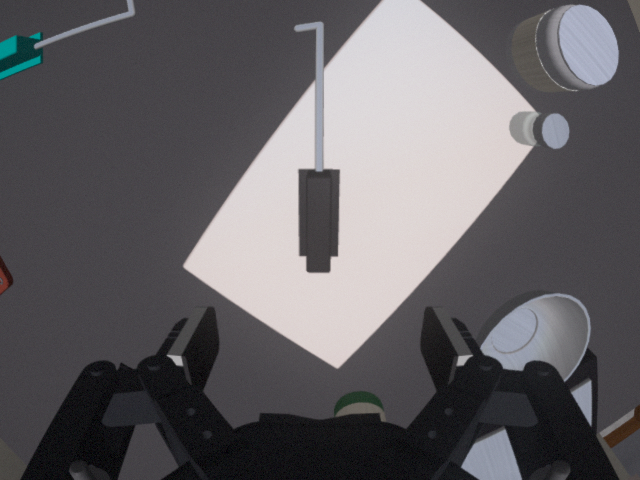

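```bash
cat >> h.py <<'E'
def wplane(u,v,z,C=None):
    c=calibration("wrist"); C=c['camera_from_world'] if C is None else C
    x,y=u-c['cx'],v-c['cy']; r=np.hypot(x,y); th=r/c['fx']
    d=np.array([np.sin(th)*x/r,-np.sin(th)*y/r,-np.cos(th)])
    T=np.linalg.inv(C); o=T[:3,3]; w=T[:3,:3]@d
    return o+w*(z-o[2])/w[2]
def wproj(p,C=None):
    c=calibration("wrist"); C=c['camera_from_world'] if C is None else C
    q=C@np.r_[p,1]; x,y,zz=q[0],-q[1],-q[2]; r=np.hypot(x,y); th=np.arctan2(r,zz)
    return np.array([c['cx']+c['fx']*th*x/r,c['cy']+c['fx']*th*y/r])
E
python3 - <<'E'
from h import *
C=np.load("pics/w2c.npy")
for u,v,z in [(318,271,.055),(319,178,.055),(320,25,.022),(296,28,.022),(319.5,170,.022),(299,170,.015),(339,170,.015)]: print(u,v,wplane(u,v,z,C).round(4))
for a in [(-40,0,45),(40,0,45),(165,0,12)]:
    d=np.array([.462,.887]); p=np.array([.5115,-.2193])+d*a[0]/1e3; print(wproj([*p,.01+a[2]/1e3],C))
E
```

```text
318 271 [ 0.4922 -0.2537  0.055 ]
319 178 [ 0.5271 -0.1859  0.055 ]
320 25 [ 0.5843 -0.0735  0.022 ]
296 28 [ 0.5655 -0.0668  0.022 ]
319.5 170 [ 0.5282 -0.1844  0.022 ]
299 170 [ 0.512  -0.1773  0.015 ]
339 170 [ 0.5429 -0.1928  0.015 ]
[319.44303235 271.63647399]
[321.11971087 173.95980819]
[323.46296817  22.71919414]
```

```bash
python3 -m crank '[{"wx":0,"wy":0,"wz":0,"tx":0.26,"ty":0,"tz":-0.013,"jaw":1},{"wx":0,"wy":0,"wz":0,"tx":0.26,"ty":0,"tz":0,"jaw":1},{"wx":0,"wy":0,"wz":0,"tx":0.26,"ty":0,"tz":0,"jaw":1},{"wx":0,"wy":0,"wz":0,"tx":0.2,"ty":0,"tz":0,"jaw":1},{"wx":0,"wy":0,"wz":0,"tx":0.15,"ty":0,"tz":0,"jaw":1}]'
python3 -m crank '[{"wx":0,"wy":0,"wz":0,"tx":0.0,"ty":0,"tz":0,"jaw":-0.2},{"wx":0,"wy":0,"wz":0,"tx":0,"ty":0,"tz":0,"jaw":-0.2},{"wx":0,"wy":0,"wz":0,"tx":0,"ty":0,"tz":0,"jaw":-0.2}]' 40
python3 - <<'E'
from h import *
plan([.510,-.2195,.022],np.radians(62.5+90)); print(sense()['opening'])
im,d=get_image("wrist"); cv2.imwrite("pics/w3.png",im[:,:,::-1])
E
```

```text
t: 2.95
position: [0.5098, -0.2185, 0.0227]
orientation: [0.381, 1.539, -0.381]
force: [-0.7, 0.3, 0.2]
opening: 1.003
t: 3.25
position: [0.5117, -0.2191, 0.0261]
orientation: [0.377, 1.535, -0.378]
force: [0.4, 0.0, 0.7]
opening: 0.513
pos [ 0.5117 -0.2191  0.0261] axes z [ 0.886 -0.464  0.003] x [ 0.002 -0.001 -1.   ]
turn units [-0.0027  0.0033 -0.0002] deg [-0.1  0.1 -0. ] shift units (before turn) [ 0.0274 -0.0076 -0.0087] mm [ 4.1 -1.1 -1.3]
shift units (after turn) [ 0.0275 -0.0076 -0.0086]
0.5128136759661265
```

View pics/w3.png

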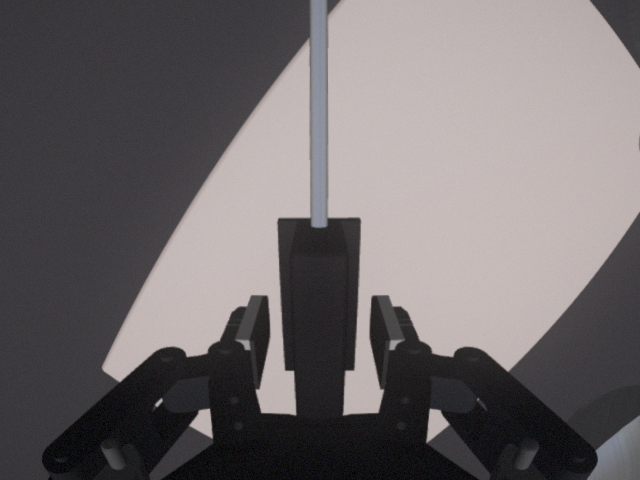

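```bash
python3 -m crank '[{"wx":0,"wy":0,"wz":0,"tx":0.02,"ty":0,"tz":-0.004,"jaw":-0.4},{"wx":0,"wy":0,"wz":0,"tx":0,"ty":0,"tz":0,"jaw":-0.8},{"wx":0,"wy":0,"wz":0,"tx":0,"ty":0,"tz":0,"jaw":-1},{"wx":0,"wy":0,"wz":0,"tx":0,"ty":0,"tz":0,"jaw":-1},{"wx":0,"wy":0,"wz":0,"tx":0,"ty":0,"tz":0,"jaw":-1}]' 110
python3 - <<'E'
from h import *
s=sense();print(s['opening'],s['position'],s['force'])
im,d=get_image("wrist"); cv2.imwrite("pics/w4.png",im[:,:,::-1])
E
```

```text
t: 3.8
position: [0.5106, -0.2186, 0.0223]
orientation: [0.377, 1.536, -0.377]
force: [-0.8, -0.5, 5.9]
opening: 0.214
0.21363736784322998 [ 0.51061892 -0.21864537  0.02230316] [-0.79185476 -0.47465904  5.8600407 ]
```

View pics/w4.png

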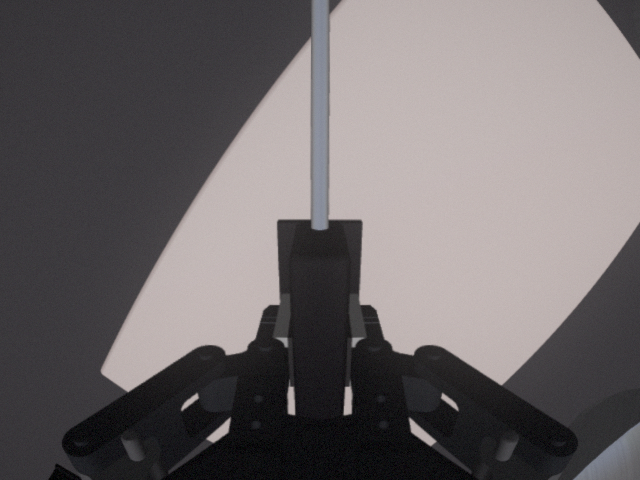

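```bash
python3 -m crank '[{"wx":0,"wy":0,"wz":0,"tx":-0.1,"ty":0,"tz":0,"jaw":-1},{"wx":0,"wy":0,"wz":0,"tx":-0.2,"ty":0,"tz":0,"jaw":-1},{"wx":0,"wy":0,"wz":0,"tx":-0.2,"ty":0,"tz":0,"jaw":-1},{"wx":0,"wy":0,"wz":0,"tx":0,"ty":0,"tz":0,"jaw":-1}]'
python3 -m crank '[{"wx":-0.11,"wy":0,"wz":0,"tx":0,"ty":0,"tz":0.05,"jaw":-1},{"wx":-0.11,"wy":0,"wz":0,"tx":0,"ty":0.0,"tz":0.05,"jaw":-1},{"wx":-0.11,"wy":0,"wz":0,"tx":0,"ty":0,"tz":0.05,"jaw":-1},{"wx":-0.11,"wy":0,"wz":0,"tx":0,"ty":0,"tz":0.05,"jaw":-1},{"wx":-0.11,"wy":0,"wz":0,"tx":0,"ty":0,"tz":0,"jaw":-1}]'
cat >> h.py <<'E'
F=np.array([.563,.2305]); GA=np.radians(87.0)
gx=np.array([np.cos(GA),np.sin(GA)]); gy=np.array([-gx[1],gx[0]])
def g2w(x,y): return F+gx*(x+.160)+gy*y   # metres
def w2g(p): d=np.asarray(p)[:2]-F; return np.array([d@gx-.160,d@gy])
E
python3 - <<'E'
from h import *
s=sense();print(s['force'],s['opening'])
p=g2w(-.45,-.07); plan([*p,.06],GA+np.pi/2)
im,d=get_image("wrist"); cv2.imwrite("pics/w5.png",im[:,:,::-1])
C=calibration("wrist")['camera_from_world']; print(np.linalg.inv(C)[:3,3]-s['position'])
E
```

```text
t: 4.25
position: [0.5122, -0.2191, 0.1011]
orientation: [0.376, 1.531, -0.377]
force: [0.7, 0.6, -2.8]
opening: 0.216
t: 4.75
position: [0.5382, -0.2285, 0.0961]
orientation: [0.036, 1.571, -0.035]
force: [-0.1, 0.6, -2.2]
opening: 0.221
[-0.10296958  0.6019411  -2.24940955] 0.22085538972618174
pos [ 0.5382 -0.2285  0.0961] axes z [ 0.999 -0.045 -0.   ] x [-0.     0.001 -1.   ]
turn units [ 0.0096 -0.0006 -0.0006] deg [ 0.4 -0.  -0. ] shift units (before turn) [0.2406 1.1272 0.4804] mm [ 36.1 169.1  72.1]
shift units (after turn) [0.2403 1.131  0.4717]
[0.00228687 0.08027426 0.14275168]
```

View pics/w5.png

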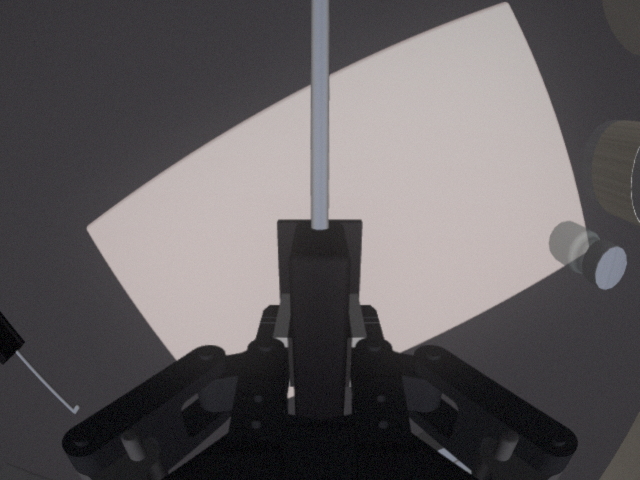

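```bash
python3 -m crank '[{"wx":0,"wy":0,"wz":0,"tx":0.1,"ty":0.2,"tz":0.06,"jaw":-1},{"wx":0,"wy":0,"wz":0,"tx":0.1,"ty":0.2,"tz":0.06,"jaw":-1},{"wx":0,"wy":0,"wz":0.18,"tx":0,"ty":0,"tz":0,"jaw":-1},{"wx":0,"wy":0,"wz":0.18,"tx":0,"ty":0,"tz":0,"jaw":-1},{"wx":0,"wy":0,"wz":0.18,"tx":0,"ty":0,"tz":0,"jaw":-1}]'
python3 -m crank '[{"wx":0,"wy":0,"wz":0.18,"tx":0,"ty":0,"tz":0,"jaw":-1},{"wx":0,"wy":0,"wz":0,"tx":0,"ty":0,"tz":0,"jaw":-1},{"wx":0,"wy":0,"wz":0,"tx":0,"ty":0,"tz":0,"jaw":-1}]'
python3 - <<'E'
from h import *
s=sense();print(s['force'],s['position'])
im,d=get_image("wrist"); cv2.imwrite("pics/w6.png",im[:,:,::-1]); np.save("pics/w6.npy",d)
C=calibration("wrist")['camera_from_world']; np.save("pics/w6c.npy",C)
E
```

```text
t: 5.3
position: [0.5595, -0.1689, 0.0674]
orientation: [0.372, 1.532, 0.299]
force: [-0.4, -0.9, -4.0]
opening: 0.216
t: 5.6
position: [0.558, -0.1705, 0.0652]
orientation: [0.483, 1.513, 0.402]
force: [0.3, -0.2, -1.9]
opening: 0.217
[ 0.34418401 -0.22192452 -1.87774931] [ 0.55802793 -0.17054958  0.06515662]
```

View pics/w6.png

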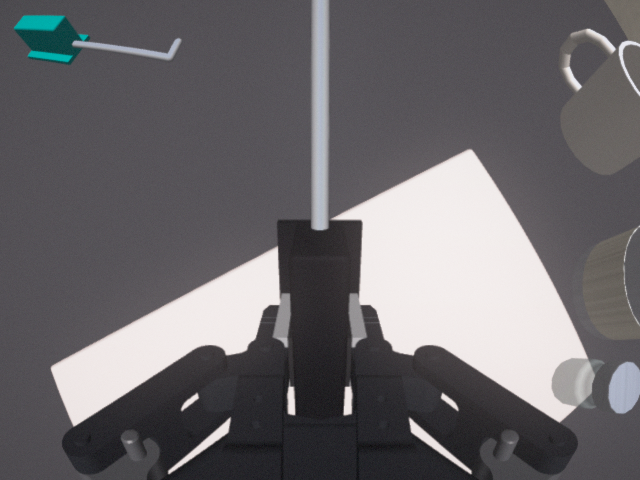

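```bash
python3 -m crank '[{"wx":0,"wy":0,"wz":0.18,"tx":0,"ty":0,"tz":0,"jaw":-1},{"wx":0,"wy":0,"wz":0.18,"tx":0,"ty":0,"tz":0,"jaw":-1},{"wx":0,"wy":0,"wz":0.18,"tx":0,"ty":0,"tz":0,"jaw":-1},{"wx":0,"wy":0,"wz":0,"tx":0,"ty":0,"tz":0,"jaw":-1}]'
python3 - <<'E'
from h import *
s=sense();print(s['force'],s['position'])
im,d=get_image("wrist"); cv2.imwrite("pics/w7.png",im[:,:,::-1]); np.save("pics/w7.npy",d)
C=calibration("wrist")['camera_from_world']; np.save("pics/w7c.npy",C)
for y in (-.07,0,.07): print(wproj([*g2w(-.16,y),.052],C))
E
```

```text
t: 6.05
position: [0.5566, -0.1706, 0.0617]
orientation: [0.812, 1.41, 0.733]
force: [-1.5, -0.9, -3.6]
opening: 0.22
[-1.54609999 -0.87690517 -3.62126046] [ 0.55664724 -0.17059206  0.06165792]
[363.58922469  25.21432408]
[308.73637822  24.47078009]
[254.39924108  26.61809523]
```

View pics/w7.png

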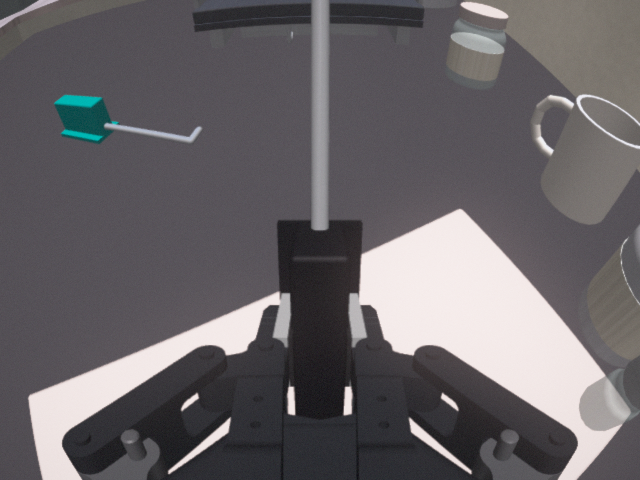

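```bash
python3 - <<'E'
import cv2
im=cv2.imread("pics/w7.png"); a=im[0:60,185:435]; a=cv2.convertScaleAbs(a,alpha=2.2,beta=0)
cv2.imwrite("pics/w7c.png",cv2.resize(a,(800,600*250*60//(250*60)//3),interpolation=cv2.INTER_CUBIC))
a=im[15:55,255:335]; cv2.imwrite("pics/w7d.png",cv2.resize(cv2.convertScaleAbs(a,alpha=2.5),(800,400),interpolation=cv2.INTER_CUBIC))
E
```

```text
(no output)
```

View pics/w7c.png

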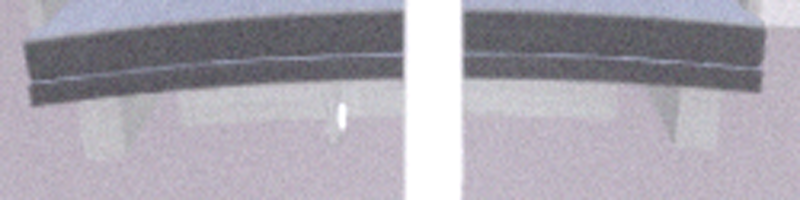

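View pics/w7d.png

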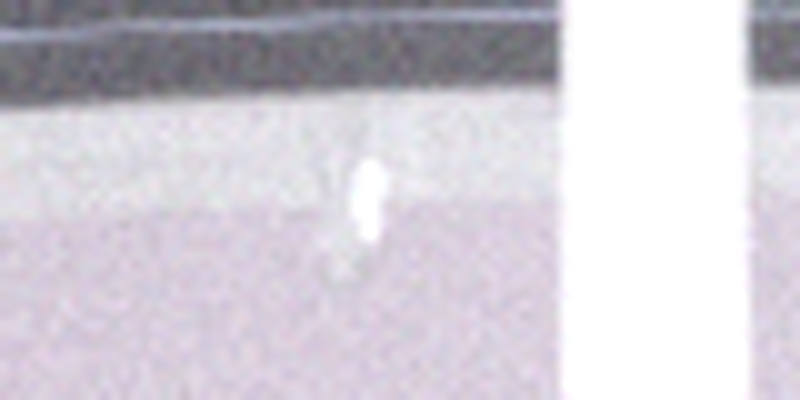

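```bash
python3 - <<'E'
from h import *
C=np.load("pics/w7c.npy")
def c(x,y): return 185+(x+.5)/3.2-.5,(y+.5)/3.333-.5
for nm,(x,y),z in [("ledgeL",(31,105),.052),("ledgeR",(762,92),.052),("trayL",(183,124),.015),("trayR",(617,117),.015),("eye",(341,117),.035),("traymidlow",(380,120),.015),("ledgemid",(400,80),.052)]:
    w=wplane(*c(x,y),z,C); print(nm,w.round(4),(w2g(w)*1e3).round(1))
E
```

```text
ledgeL [0.4102 0.244  0.052 ] [-154.5  153.3]
ledgeR [0.7136 0.2318 0.052 ] [-150.8 -150.3]
trayL [0.4642 0.3009 0.015 ] [-94.9 102.3]
trayR [0.6656 0.2927 0.015 ] [-92.6 -99.2]
eye [0.5399 0.2394 0.035 ] [-152.3   23.6]
traymidlow [0.556  0.2886 0.015 ] [-102.3   10. ]
ledgemid [0.5643 0.2339 0.052 ] [-156.5   -1.1]
```

```bash
python3 -m crank '[{"wx":0,"wy":0,"wz":-0.18,"tx":0,"ty":0,"tz":0,"jaw":-1},{"wx":0,"wy":0,"wz":-0.18,"tx":0,"ty":0,"tz":0,"jaw":-1},{"wx":0,"wy":0,"wz":-0.18,"tx":0,"ty":0,"tz":0,"jaw":-1},{"wx":0,"wy":0,"wz":-0.18,"tx":0,"ty":0,"tz":0,"jaw":-1},{"wx":0,"wy":0,"wz":-0.18,"tx":0,"ty":0,"tz":0,"jaw":-1}]'
python3 -m crank '[{"wx":0,"wy":0,"wz":-0.18,"tx":0,"ty":0,"tz":0,"jaw":-1},{"wx":0,"wy":0,"wz":-0.18,"tx":0,"ty":0,"tz":0,"jaw":-1},{"wx":0,"wy":0,"wz":0,"tx":0,"ty":0,"tz":0,"jaw":-1},{"wx":0,"wy":0,"wz":0,"tx":0,"ty":0,"tz":0,"jaw":-1}]'
python3 - <<'E'
from h import *
p=g2w(-.38,-.015); plan([*p,.035],GA+np.pi/2)
E
```

```text
t: 6.6
position: [0.561, -0.1676, 0.0709]
orientation: [0.247, 1.545, 0.179]
force: [-0.0, 0.4, -3.4]
opening: 0.216
t: 7.0
position: [0.5605, -0.1653, 0.0696]
orientation: [0.031, 1.565, -0.033]
force: [-0.2, -0.9, -2.8]
opening: 0.217
pos [ 0.5605 -0.1653  0.0696] axes z [ 0.999 -0.041  0.006] x [ 0.005 -0.002 -1.   ]
turn units [0.0146 0.007  0.002 ] deg [0.7 0.3 0.1] shift units (before turn) [ 0.2286  1.1696 -0.0092] mm [ 34.3 175.4  -1.4]
shift units (after turn) [ 0.2305  1.169  -0.0214]
```

```bash
python3 -m crank '[{"wx":0.014,"wy":0.007,"wz":0.002,"tx":0,"ty":0.29,"tz":0,"jaw":-1},{"wx":0,"wy":0,"wz":0,"tx":0.06,"ty":0.29,"tz":-0.01,"jaw":-1},{"wx":0,"wy":0,"wz":0,"tx":0.1,"ty":0.29,"tz":-0.01,"jaw":-1},{"wx":0,"wy":0,"wz":0,"tx":0.07,"ty":0.29,"tz":0,"jaw":-1},{"wx":0,"wy":0,"wz":0,"tx":0,"ty":0,"tz":0,"jaw":-1}]'
python3 -m crank '[{"wx":0,"wy":0,"wz":0,"tx":0,"ty":0,"tz":0,"jaw":-1},{"wx":0,"wy":0,"wz":0,"tx":0,"ty":0,"tz":0,"jaw":-1}]'
python3 - <<'E'
from h import *
s=sense(); print(s['force'],w2g(s['position'])*1e3)
p=g2w(-.38,-.015); plan([*p,.035],GA+np.pi/2)
for n in ["top","scene","wrist"]:
    im,d=get_image(n); cv2.imwrite(f"pics/{n}8.png",im[:,:,::-1]); np.save(f"pics/{n}8.npy",d)
np.save("pics/w8c.npy",calibration("wrist")['camera_from_world'])
for n in ["top","scene"]:
    im=cv2.imread(f"pics/{n}8.png"); c=proj(n,[.56,.2,.03]).astype(int); print(c)
    a=im[c[1]-60:c[1]+60,c[0]-80:c[0]+80]; cv2.imwrite(f"pics/{n}8c.png",cv2.resize(a,None,fx=5,fy=5,interpolation=cv2.INTER_CUBIC))
E
```

```text
t: 7.5
position: [0.5648, 0.0123, 0.0322]
orientation: [0.045, 1.575, -0.035]
force: [-0.5, -0.0, -2.6]
opening: 0.218
t: 7.7
position: [0.5659, 0.0029, 0.0329]
orientation: [0.049, 1.574, -0.047]
force: [0.1, -0.4, -2.5]
opening: 0.217
[ 0.05242854 -0.41264861 -2.51670342] [-387.16346543  -14.84941638]
pos [0.5659 0.0029 0.0329] axes z [ 0.998 -0.061 -0.004] x [-0.004  0.001 -1.   ]
turn units [-0.0113 -0.0052 -0.0014] deg [-0.5 -0.2 -0.1] shift units (before turn) [-0.0142  0.0478  0.0005] mm [-2.1  7.2  0.1]
shift units (after turn) [-0.0143  0.0478  0.001 ]
[191 224]
[436 230]
```

View pics/top8c.png

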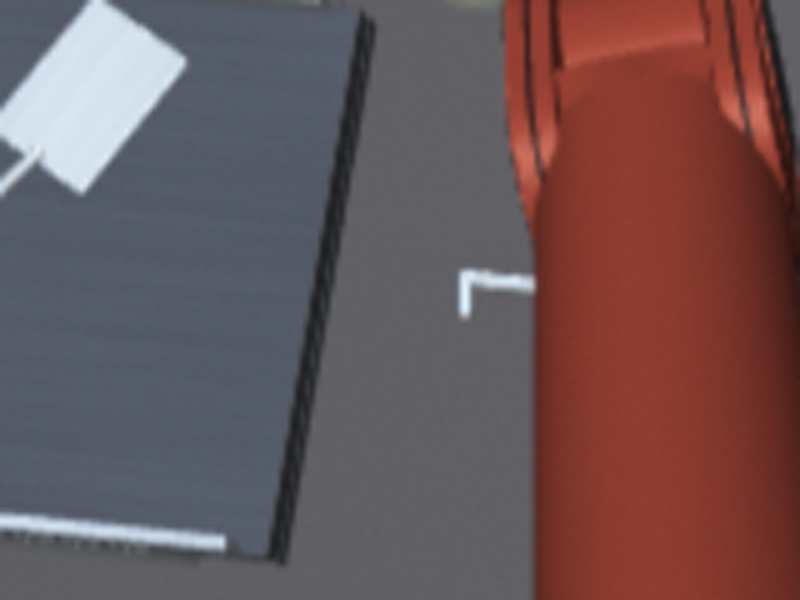

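View pics/scene8c.png

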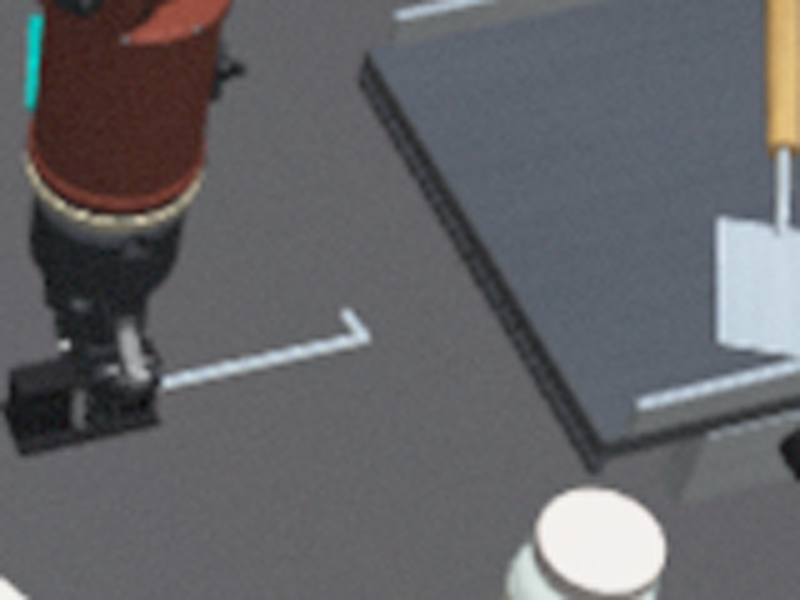

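View pics/wrist8.png

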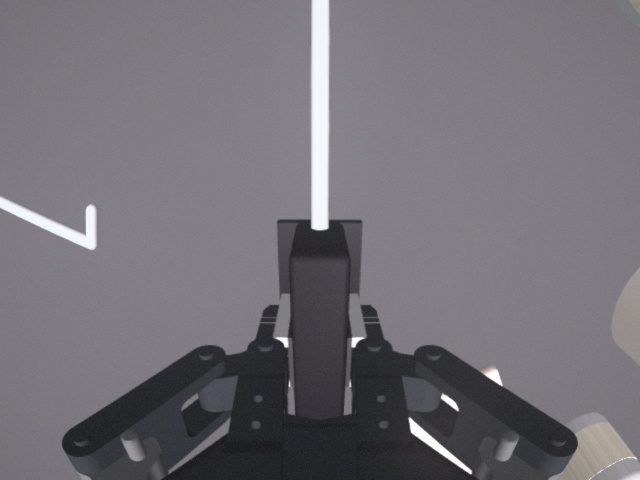

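```bash
cat >> h.py <<'E'
def tri(ptops,pscene):
    A=[]
    for n,(u,v) in (("top",ptops),("scene",pscene)):
        c=calibration(n); T=c['camera_from_world']
        a=(u-c['cx'])/c['fx']; b=-(v-c['cy'])/c['fy']
        # X + a Z=0 ; Y + b Z =0  (Z negative)
        A+= [T[0]+a*T[2], T[1]+b*T[2]]
    A=np.array(A); x=np.linalg.lstsq(A[:,:3],-A[:,3],rcond=None)[0]; return x
E
python3 - <<'E'
from h import *
s=sense(); print("TCP now",s['position'],(w2g(s['position'])*1e3).round(1))
t=lambda x,y:((x+.5)/5-.5+191-80,(y+.5)/5-.5+224-60); sc=lambda x,y:((x+.5)/5-.5+436-80,(y+.5)/5-.5+230-60)
for nm,a,b in [("bend",(467,274),(364,338)),("tip",(465,314),(347,314))]:
    w=tri(t(*a),sc(*b)); print(nm,w.round(4),(w2g(w)*1e3).round(1)); print(onplane("top",*t(*a),.034).round(4),onplane("scene",*sc(*b),.034).round(4))
for nm,a,z in [("ledge top R",(365,11),.082),("ledge top L",(271,557),.082)]: print(nm,(w2g(onplane("top",*t(*a),z))*1e3).round(1))
for nm,a,z in [("ledge top R",(598,449),.082),("ledge top L",(371,53),.082)]: print(nm,(w2g(onplane("scene",*sc(*a),z))*1e3).round(1))
print("teal tip",wplane(90,243,.013,np.load("pics/w8c.npy")))
E
```

```text
TCP now [0.56582471 0.0027273  0.03255328] [-387.3  -14.7]
bend [0.5773 0.1665 0.0326] [-223.1  -17.6]
[0.5768 0.1657 0.034 ] [0.5782 0.1664 0.034 ]
tip [0.556  0.1669 0.0287] [-223.9    3.7]
[0.5544 0.1645 0.034 ] [0.5596 0.1652 0.034 ]
ledge top R [-160.5 -144.6]
ledge top L [-160.5  151.8]
ledge top R [-161.6 -153.1]
ledge top L [-156.4  142.7]
teal tip [0.44464849 0.03481242 0.013     ]
```

```bash
python3 -m crank '[{"wx":-0.011,"wy":-0.005,"wz":0,"tx":-0.014,"ty":0.12,"tz":0,"jaw":-1},{"wx":0,"wy":0,"wz":0,"tx":0,"ty":0.12,"tz":0,"jaw":-1},{"wx":0,"wy":0,"wz":0,"tx":0,"ty":0.1,"tz":0,"jaw":-1},{"wx":0,"wy":0,"wz":0,"tx":0,"ty":0.06,"tz":0,"jaw":-1},{"wx":0,"wy":0,"wz":0,"tx":0,"ty":0,"tz":0,"jaw":-1}]'
python3 - <<'E'
from h import *
s=sense(); print(s['force'],s['wrist_torque'],(w2g(s['position'])*1e3).round(1))
p=g2w(-.2825,-.013); plan([*p,.035],GA+np.pi/2)
E
```

```text
t: 8.35
position: [0.5687, 0.0662, 0.0343]
orientation: [0.04, 1.572, -0.036]
force: [0.2, -0.8, -2.4]
opening: 0.218
[ 0.16517    -0.79042833 -2.42453364] [-0.04664559  0.01275295  0.01111382] [-323.8  -14.3]
pos [0.5687 0.0662 0.0343] axes z [ 0.999 -0.048 -0.001] x [-0.001  0.002 -1.   ]
turn units [ 0.005  -0.0018 -0.003 ] deg [ 0.2 -0.1 -0.1] shift units (before turn) [-0.0037  0.2751 -0.0076] mm [-0.6 41.3 -1.1]
shift units (after turn) [-0.0044  0.275  -0.0087]
```

```bash
python3 -m crank '[{"wx":0,"wy":0,"wz":0,"tx":0,"ty":0.05,"tz":0,"jaw":-1},{"wx":0,"wy":0,"wz":0,"tx":0,"ty":0.05,"tz":0,"jaw":-1},{"wx":0,"wy":0,"wz":0,"tx":0,"ty":0.03,"tz":0,"jaw":-1}]'
python3 -m crank '[{"wx":0,"wy":0,"wz":0,"tx":0,"ty":0.02,"tz":0,"jaw":-1},{"wx":0,"wy":0,"wz":0,"tx":0,"ty":0.02,"tz":0,"jaw":-1}]'
python3 -m crank '[{"wx":0,"wy":0,"wz":0,"tx":0,"ty":0.02,"tz":0,"jaw":-1},{"wx":0,"wy":0,"wz":0,"tx":0,"ty":0.02,"tz":0,"jaw":-1}]'
python3 - <<'E'
from h import *
s=sense(); print(s['force'],s['wrist_torque'],(w2g(s['position'])*1e3).round(1))
E
```

```text
t: 8.65
position: [0.5698, 0.0844, 0.0343]
orientation: [0.041, 1.572, -0.039]
force: [-0.4, 0.9, -2.0]
opening: 0.218
t: 8.85
position: [0.5701, 0.0899, 0.0342]
orientation: [0.041, 1.572, -0.039]
force: [-0.2, 0.7, -1.6]
opening: 0.211
t: 9.05
position: [0.5704, 0.0958, 0.0343]
orientation: [0.041, 1.572, -0.039]
force: [-0.0, -0.1, -2.6]
opening: 0.218
[-0.01785429 -0.10725546 -2.62237251] [-0.01607573 -0.03136728  0.02826398] [-294.1  -14.4]
```

```bash
python3 -m crank '[{"wx":0,"wy":0,"wz":0,"tx":0,"ty":0.02,"tz":0,"jaw":-1},{"wx":0,"wy":0,"wz":0,"tx":0,"ty":0.02,"tz":0,"jaw":-1}]'
python3 -m crank '[{"wx":0,"wy":0,"wz":0,"tx":0,"ty":0.02,"tz":0,"jaw":-1},{"wx":0,"wy":0,"wz":0,"tx":0,"ty":0.014,"tz":0,"jaw":-1},{"wx":0,"wy":0,"wz":0,"tx":0,"ty":0,"tz":0,"jaw":-1}]'
python3 - <<'E'
from h import *
s=sense(); print(s['force'],s['wrist_torque'],(w2g(s['position'])*1e3).round(1))
E
```

```text
t: 9.25
position: [0.5707, 0.102, 0.0343]
orientation: [0.041, 1.572, -0.039]
force: [-0.4, -0.9, -3.0]
opening: 0.219
t: 9.55
position: [0.5709, 0.1073, 0.0344]
orientation: [0.041, 1.572, -0.038]
force: [0.5, 0.1, -3.1]
opening: 0.218
[ 0.52911024  0.13555912 -3.06025024] [-0.02097746  0.02323727 -0.00305547] [-282.6  -14.3]
```

```bash
cat > f.py <<'E'
from h import *
s=sense(); M=R.from_rotvec(s['orientation']).as_matrix()
print("F",s['force'].round(1),"T",s['wrist_torque'].round(3),"g",(w2g(s['position'])*1e3).round(1),"z",s['position'][2].round(4),"yaw",np.degrees(np.arctan2(M[1,2],M[0,2])).round(2))
E
python3 -m crank '[{"wx":0,"wy":0,"wz":0,"tx":0,"ty":0,"tz":-0.02,"jaw":-1},{"wx":0,"wy":0,"wz":0,"tx":0,"ty":0,"tz":-0.02,"jaw":-1}]' >/dev/null; python3 f.py
python3 -m crank '[{"wx":0,"wy":0,"wz":0,"tx":0,"ty":0,"tz":-0.01,"jaw":-1},{"wx":0,"wy":0,"wz":0,"tx":0,"ty":0,"tz":-0.01,"jaw":-1}]' >/dev/null; python3 f.py
```

```text
F [ 0.1  0.6 -2. ] T [-0.051 -0.011 -0.006] g [-283.2   -8.1] z 0.0343 yaw -2.93
F [ 0.3  0.1 -2.1] T [-0.016  0.046  0.018] g [-283.2   -5.2] z 0.0344 yaw -2.92
```

```bash
python3 -m crank '[{"wx":0,"wy":0,"wz":0,"tx":0,"ty":0,"tz":-0.01,"jaw":-1},{"wx":0,"wy":0,"wz":0,"tx":0,"ty":0,"tz":-0.01,"jaw":-1}]' >/dev/null; python3 f.py
```

```text
F [-0.5  0.1 -2. ] T [-0.041  0.01  -0.059] g [-283.1   -2.3] z 0.0344 yaw -2.92
```

```bash
python3 -m crank '[{"wx":0,"wy":0,"wz":0,"tx":0,"ty":0,"tz":-0.01,"jaw":-1},{"wx":0,"wy":0,"wz":0,"tx":0,"ty":0,"tz":0,"jaw":-1}]' >/dev/null; python3 f.py
```

```text
F [-0.1 -0.  -1.9] T [-0.06  -0.064 -0.037] g [-283.    -0.6] z 0.0343 yaw -2.91
```

```bash
for i in 1; do python3 -m crank '[{"wx":0,"wy":0,"wz":0,"tx":0,"ty":0,"tz":-0.01,"jaw":-1}]' >/dev/null; python3 f.py; done; python3 -m crank '[{"wx":0,"wy":0,"wz":0,"tx":0,"ty":0,"tz":-0.01,"jaw":-1}]' >/dev/null; python3 f.py
```

```text
F [ 0.2 -0.4 -2.1] T [ 0.011 -0.022 -0.011] g [-283.1    0.5] z 0.0344 yaw -2.92
F [-0.1  0.6 -2.4] T [-0.044 -0.032  0.056] g [-283.1    2.2] z 0.0343 yaw -2.91
```

```bash
python3 -m crank '[{"wx":0,"wy":0,"wz":0,"tx":0,"ty":0,"tz":-0.01,"jaw":-1}]' >/dev/null; python3 f.py
```

```text
F [-0.5  0.2 -2.1] T [ 0.017  0.027 -0.04 ] g [-283.     3.7] z 0.0343 yaw -2.91
```

```bash
python3 -m crank '[{"wx":0,"wy":0,"wz":0,"tx":0,"ty":0,"tz":-0.01,"jaw":-1}]' >/dev/null; python3 f.py
```

```text
F [-0.2  0.3 -2.7] T [-0.01  -0.021 -0.047] g [-283.1    5.3] z 0.0343 yaw -2.91
```

```bash
python3 -m crank '[{"wx":0,"wy":0,"wz":0,"tx":0,"ty":0,"tz":-0.01,"jaw":-1}]' >/dev/null; python3 f.py
```

```text
F [ 0.7 -0.  -2.3] T [-0.012  0.035  0.001] g [-283.1    6.8] z 0.0343 yaw -2.91
```

```bash
python3 -m crank '[{"wx":0,"wy":0,"wz":0,"tx":0,"ty":0,"tz":-0.01,"jaw":-1}]' >/dev/null; python3 f.py
```

```text
F [-0.1 -0.1 -1.3] T [-0.076 -0.013  0.029] g [-283.1    8.3] z 0.0344 yaw -2.91
```

```bash
python3 -m crank '[{"wx":0,"wy":0,"wz":0,"tx":0,"ty":0,"tz":-0.01,"jaw":-1}]' >/dev/null; python3 f.py
```

```text
F [ 0.4  0.4 -1.6] T [-0.072 -0.067 -0.023] g [-283.1    9.7] z 0.0344 yaw -2.91
```

```bash
python3 -m crank '[{"wx":0,"wy":0,"wz":0,"tx":0,"ty":0,"tz":-0.01,"jaw":-1}]' >/dev/null; python3 f.py
```

```text
F [ 0.2  0.3 -2.1] T [-0.011  0.04   0.039] g [-283.    11.3] z 0.0344 yaw -2.91
```

```bash
python3 -m crank '[{"wx":0,"wy":0,"wz":0,"tx":0,"ty":0,"tz":-0.01,"jaw":-1}]' >/dev/null; python3 f.py
```

```text
F [-0.5 -0.7 -2.2] T [-0.004  0.018 -0.017] g [-283.1   12.7] z 0.0344 yaw -2.91
```

```bash
python3 -m crank '[{"wx":0,"wy":0,"wz":0,"tx":0,"ty":0,"tz":-0.01,"jaw":-1}]' >/dev/null; python3 f.py
```

```text
F [ 0.3  0.4 -2.5] T [-0.013 -0.086  0.005] g [-283.1   14.2] z 0.0344 yaw -2.92
```

```bash
python3 -m crank '[{"wx":0,"wy":0,"wz":0,"tx":0,"ty":0,"tz":-0.007,"jaw":-1}]' >/dev/null; python3 f.py
```

```text
F [-0.5  0.5 -2.7] T [-0.024 -0.001  0.012] g [-283.    15.3] z 0.0344 yaw -2.91
```

```bash
python3 -m crank '[{"wx":0,"wy":0,"wz":0,"tx":0,"ty":0,"tz":-0.007,"jaw":-1}]' >/dev/null; python3 f.py
```

```text
F [-0.2 -0.7 -2.2] T [ 0.029 -0.056 -0.083] g [-283.1   16.3] z 0.0344 yaw -2.91
```

```bash
python3 -m crank '[{"wx":0,"wy":0,"wz":0,"tx":0,"ty":0,"tz":-0.007,"jaw":-1}]' >/dev/null; python3 f.py
```

```text
F [ 0.3 -0.1 -2.2] T [0.025 0.031 0.004] g [-283.1   17.3] z 0.0344 yaw -2.92
```

```bash
python3 -m crank '[{"wx":0,"wy":0,"wz":0,"tx":0,"ty":0,"tz":-0.007,"jaw":-1}]' >/dev/null; python3 f.py
```

```text
F [-1.  -1.  -2.8] T [-0.026  0.043  0.028] g [-283.1   18.4] z 0.0343 yaw -2.91
```

```bash
python3 -m crank '[{"wx":0,"wy":0,"wz":0,"tx":0,"ty":0,"tz":-0.007,"jaw":-1}]' >/dev/null; python3 f.py
```

```text
F [ 1.7  1.1 -1.8] T [-0.009 -0.032 -0.007] g [-283.1   19.5] z 0.0344 yaw -2.92
```

```bash
python3 -m crank '[{"wx":0,"wy":0,"wz":0,"tx":0,"ty":0,"tz":0,"jaw":-1}]' >/dev/null; python3 f.py;python3 -m crank '[{"wx":0,"wy":0,"wz":0,"tx":0,"ty":0,"tz":-0.007,"jaw":-1}]' >/dev/null; python3 f.py
```

```text
F [-0.5  0.8 -1.7] T [-0.009 -0.023 -0.007] g [-283.1   19.5] z 0.0344 yaw -2.91
F [ 0.6  0.  -2. ] T [-0.01  -0.013  0.035] g [-283.1   20.3] z 0.0344 yaw -2.92
```

```bash
python3 -m crank '[{"wx":0,"wy":0,"wz":0,"tx":0,"ty":0,"tz":-0.005,"jaw":-1}]' >/dev/null; python3 f.py
```

```text
F [ 1.3 -0.8 -2.6] T [-0.024 -0.188 -0.08 ] g [-283.1   21.2] z 0.0344 yaw -2.92
```

```bash
python3 -m crank '[{"wx":0,"wy":0,"wz":0,"tx":0,"ty":0,"tz":-0.005,"jaw":-1}]' >/dev/null; python3 f.py
```

```text
F [ 2.4  0.4 -2.1] T [-0.072 -0.448 -0.323] g [-283.1   21.7] z 0.0345 yaw -2.93
```

```bash
python3 -m crank '[{"wx":0,"wy":0,"wz":0,"tx":0,"ty":0,"tz":0.02,"jaw":-1},{"wx":0,"wy":0,"wz":0,"tx":0,"ty":-0.01,"tz":0.007,"jaw":-1},{"wx":0,"wy":0,"wz":0,"tx":0,"ty":-0.01,"tz":0,"jaw":-1}]' >/dev/null; python3 f.py
python3 -m crank '[{"wx":0,"wy":0,"wz":0,"tx":0,"ty":-0.01,"tz":0,"jaw":-1},{"wx":0,"wy":0,"wz":0,"tx":0,"ty":-0.01,"tz":0,"jaw":-1}]' >/dev/null; python3 f.py
```

```text
F [ 0.3  0.1 -3.1] T [-0.03   0.05  -0.036] g [-286.2   17.8] z 0.0343 yaw -2.91
F [ 0.5 -0.1 -2.1] T [ 0.005 -0.042  0.003] g [-289.3   18. ] z 0.0343 yaw -2.92
```

```bash
python3 -m crank '[{"wx":0,"wy":0,"wz":0,"tx":0,"ty":-0.01,"tz":0,"jaw":-1},{"wx":0,"wy":0,"wz":0,"tx":0,"ty":-0.01,"tz":0,"jaw":-1}]' >/dev/null; python3 f.py
```

```text
F [ 0.1  0.2 -1.3] T [-0.084 -0.042  0.033] g [-292.3   17.9] z 0.0343 yaw -2.92
```

```bash
python3 -m crank '[{"wx":0,"wy":0,"wz":0,"tx":0,"ty":-0.01,"tz":0,"jaw":-1},{"wx":0,"wy":0,"wz":0,"tx":0,"ty":-0.01,"tz":0,"jaw":-1}]' >/dev/null; python3 f.py
```

```text
F [ 1.  -0.1 -2.6] T [-0.048 -0.001  0.04 ] g [-295.2   17.9] z 0.0344 yaw -2.91
```

```bash
python3 -m crank '[{"wx":0,"wy":0,"wz":0,"tx":0,"ty":-0.01,"tz":0,"jaw":-1},{"wx":0,"wy":0,"wz":0,"tx":0,"ty":-0.01,"tz":0,"jaw":-1}]' >/dev/null; python3 f.py
```

```text
F [ 0.1  2.5 -2.2] T [ 0.491 -0.049 -0.058] g [-297.9   17.8] z 0.0344 yaw -2.91
```

```bash
python3 -m crank '[{"wx":0,"wy":0,"wz":0,"tx":0,"ty":-0.01,"tz":0,"jaw":-1},{"wx":0,"wy":0,"wz":0,"tx":0,"ty":-0.01,"tz":0,"jaw":-1}]' >/dev/null; python3 f.py
```

```text
F [-0.6  2.  -3. ] T [ 0.495 -0.113 -0.035] g [-300.6   17.8] z 0.0344 yaw -2.89
```

```bash
python3 -m crank '[{"wx":0,"wy":0,"wz":0,"tx":0,"ty":-0.01,"tz":0,"jaw":-1},{"wx":0,"wy":0,"wz":0,"tx":0,"ty":-0.012,"tz":0,"jaw":-1},{"wx":0,"wy":0,"wz":0,"tx":0,"ty":-0.014,"tz":0,"jaw":-1}]' >/dev/null; python3 f.py
```

```text
F [ 0.7  2.6 -3.4] T [ 0.575 -0.104 -0.043] g [-306.4   17.8] z 0.0344 yaw -2.9
```

```bash
python3 -m crank '[{"wx":0,"wy":0,"wz":0,"tx":0,"ty":-0.014,"tz":0,"jaw":-1},{"wx":0,"wy":0,"wz":0,"tx":0,"ty":-0.014,"tz":0,"jaw":-1},{"wx":0,"wy":0,"wz":0,"tx":0,"ty":-0.014,"tz":0,"jaw":-1},{"wx":0,"wy":0,"wz":0,"tx":0,"ty":-0.014,"tz":0,"jaw":-1},{"wx":0,"wy":0,"wz":0,"tx":0,"ty":-0.014,"tz":0,"jaw":-1}]' >/dev/null; python3 f.py
```

```text
F [ 0.6  2.3 -2.6] T [ 0.576 -0.072 -0.039] g [-317.1   17.8] z 0.0343 yaw -2.91
```

```bash
python3 -m crank '[{"wx":0,"wy":0,"wz":0,"tx":0,"ty":-0.014,"tz":0,"jaw":-1},{"wx":0,"wy":0,"wz":0,"tx":0,"ty":-0.014,"tz":0,"jaw":-1},{"wx":0,"wy":0,"wz":0,"tx":0,"ty":-0.014,"tz":0,"jaw":-1},{"wx":0,"wy":0,"wz":0,"tx":0,"ty":-0.014,"tz":0,"jaw":-1},{"wx":0,"wy":0,"wz":0,"tx":0,"ty":-0.014,"tz":0,"jaw":-1}]' >/dev/null; python3 f.py
```

```text
F [ 0.4  3.6 -3.3] T [ 0.542 -0.09  -0.074] g [-327.6   17.8] z 0.0343 yaw -2.92
```

```bash
python3 -m crank '[{"wx":0,"wy":0,"wz":0,"tx":0,"ty":-0.014,"tz":0,"jaw":-1},{"wx":0,"wy":0,"wz":0,"tx":0,"ty":-0.014,"tz":0,"jaw":-1},{"wx":0,"wy":0,"wz":0,"tx":0,"ty":-0.014,"tz":0,"jaw":-1},{"wx":0,"wy":0,"wz":0,"tx":0,"ty":-0.014,"tz":0,"jaw":-1},{"wx":0,"wy":0,"wz":0,"tx":0,"ty":-0.014,"tz":0,"jaw":-1}]' >/dev/null; python3 f.py
```

```text
F [ 0.3  2.6 -3.1] T [ 0.575 -0.045 -0.049] g [-338.2   17.8] z 0.0343 yaw -2.91
```

```bash
python3 -m crank '[{"wx":0,"wy":0,"wz":0,"tx":0,"ty":-0.014,"tz":0,"jaw":-1},{"wx":0,"wy":0,"wz":0,"tx":0,"ty":-0.014,"tz":0,"jaw":-1},{"wx":0,"wy":0,"wz":0,"tx":0,"ty":-0.014,"tz":0,"jaw":-1},{"wx":0,"wy":0,"wz":0,"tx":0,"ty":-0.014,"tz":0,"jaw":-1},{"wx":0,"wy":0,"wz":0,"tx":0,"ty":-0.014,"tz":0,"jaw":-1}]' >/dev/null; python3 f.py
```

```text
F [ 0.7  2.8 -2.1] T [ 0.554 -0.132 -0.053] g [-348.6   17.8] z 0.0343 yaw -2.92
```

Steady 2.5–3 N: the tray is coming along. I'll continue to about −385, then look.

```bash
python3 -m crank '[{"wx":0,"wy":0,"wz":0,"tx":0,"ty":-0.014,"tz":0,"jaw":-1},{"wx":0,"wy":0,"wz":0,"tx":0,"ty":-0.014,"tz":0,"jaw":-1},{"wx":0,"wy":0,"wz":0,"tx":0,"ty":-0.014,"tz":0,"jaw":-1},{"wx":0,"wy":0,"wz":0,"tx":0,"ty":-0.014,"tz":0,"jaw":-1},{"wx":0,"wy":0,"wz":0,"tx":0,"ty":-0.014,"tz":0,"jaw":-1}]' >/dev/null; python3 f.py
```

```text
F [ 1.   3.9 -2.9] T [ 0.559 -0.124 -0.035] g [-359.1   17.8] z 0.0343 yaw -2.91
```

```bash
python3 -m crank '[{"wx":0,"wy":0,"wz":0,"tx":0,"ty":-0.014,"tz":0,"jaw":-1},{"wx":0,"wy":0,"wz":0,"tx":0,"ty":-0.014,"tz":0,"jaw":-1},{"wx":0,"wy":0,"wz":0,"tx":0,"ty":-0.014,"tz":0,"jaw":-1},{"wx":0,"wy":0,"wz":0,"tx":0,"ty":-0.014,"tz":0,"jaw":-1},{"wx":0,"wy":0,"wz":0,"tx":0,"ty":-0.014,"tz":0,"jaw":-1}]' >/dev/null; python3 f.py
```

```text
F [ 0.5  3.2 -2.3] T [ 0.623 -0.097 -0.11 ] g [-369.6   17.7] z 0.0342 yaw -2.92
```

```bash
python3 -m crank '[{"wx":0,"wy":0,"wz":0,"tx":0,"ty":-0.014,"tz":0,"jaw":-1},{"wx":0,"wy":0,"wz":0,"tx":0,"ty":-0.014,"tz":0,"jaw":-1},{"wx":0,"wy":0,"wz":0,"tx":0,"ty":-0.014,"tz":0,"jaw":-1},{"wx":0,"wy":0,"wz":0,"tx":0,"ty":-0.014,"tz":0,"jaw":-1},{"wx":0,"wy":0,"wz":0,"tx":0,"ty":-0.014,"tz":0,"jaw":-1}]' >/dev/null; python3 f.py
```

```text
F [ 0.   2.  -2.7] T [ 0.603 -0.129 -0.087] g [-380.1   17.7] z 0.0342 yaw -2.91
```

```bash
python3 -m crank '[{"wx":0,"wy":0,"wz":0,"tx":0,"ty":-0.01,"tz":0,"jaw":-1},{"wx":0,"wy":0,"wz":0,"tx":0,"ty":-0.007,"tz":0,"jaw":-1},{"wx":0,"wy":0,"wz":0,"tx":0,"ty":0,"tz":0,"jaw":-1}]' >/dev/null; python3 f.py
python3 - <<'E'
from h import *
for n in ["top","scene"]:
    im,d=get_image(n); cv2.imwrite(f"pics/{n}9.png",im[:,:,::-1]); np.save(f"pics/{n}9.npy",d)
    im=cv2.imread(f"pics/{n}9.png"); c=proj(n,[.56,.2,.03]).astype(int); print(c)
    a=im[c[1]-60:c[1]+60,c[0]-80:c[0]+80]; cv2.imwrite(f"pics/{n}9c.png",cv2.resize(a,None,fx=5,fy=5,interpolation=cv2.INTER_CUBIC))
E
```

```text
F [ 0.2  0.5 -2.5] T [ 0.354 -0.062 -0.036] g [-382.9   17.7] z 0.0342 yaw -2.93
[191 224]
[436 230]
```

View pics/top9c.png

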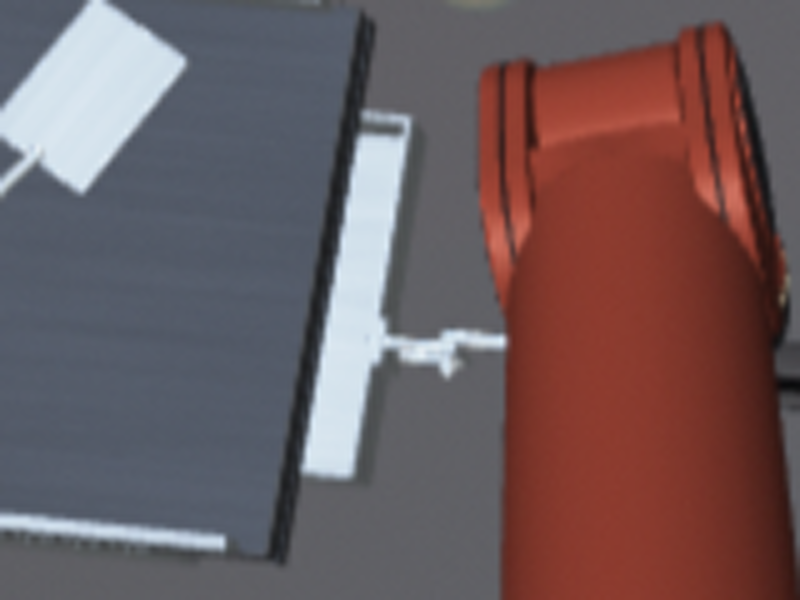

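View pics/scene9c.png

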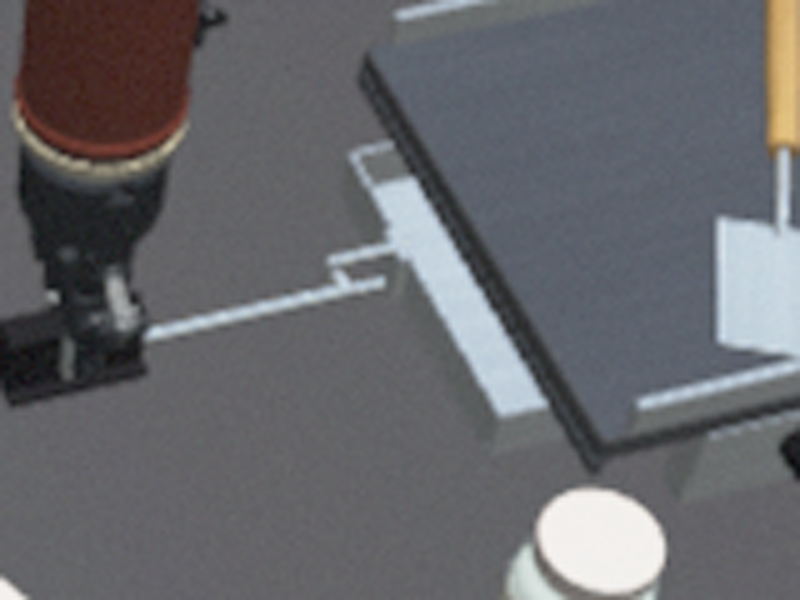

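```bash
python3 - <<'E'
from h import *
t=lambda x,y:((x+.5)/5-.5+191-80,(y+.5)/5-.5+224-60); sc=lambda x,y:((x+.5)/5-.5+436-80,(y+.5)/5-.5+230-60)
for z in [.05]:
  for a in [(411,119),(355,477)]: print((w2g(onplane("top",*t(*a),z))*1e3).round(1))
  for a in [(498,416),(350,153)]: print((w2g(onplane("scene",*sc(*a),z))*1e3).round(1))
E
```

```text
[-184.6  -96.6]
[-186.5  102. ]
[-184.5  -99. ]
[-183.1   99.3]
```

```bash
python3 -m crank '[{"wx":0,"wy":0,"wz":0,"tx":0,"ty":-0.007,"tz":0,"jaw":-1},{"wx":0,"wy":0,"wz":0,"tx":0,"ty":-0.01,"tz":0,"jaw":-1},{"wx":0,"wy":0,"wz":0,"tx":0,"ty":-0.01,"tz":0,"jaw":-1}]' >/dev/null; python3 f.py
```

```text
F [ 1.6  2.1 -1.8] T [ 0.551 -0.137 -0.14 ] g [-386.5   17.7] z 0.0342 yaw -2.91
```

```bash
python3 -m crank '[{"wx":0,"wy":0,"wz":0,"tx":0,"ty":-0.01,"tz":0,"jaw":-1},{"wx":0,"wy":0,"wz":0,"tx":0,"ty":-0.01,"tz":0,"jaw":-1},{"wx":0,"wy":0,"wz":0,"tx":0,"ty":-0.01,"tz":0,"jaw":-1}]' >/dev/null; python3 f.py
```

```text
F [ 0.1  1.5 -2.9] T [ 0.581 -0.155 -0.076] g [-391.2   17.7] z 0.0342 yaw -2.91
```

```bash
python3 -m crank '[{"wx":0,"wy":0,"wz":0,"tx":0,"ty":-0.01,"tz":0,"jaw":-1},{"wx":0,"wy":0,"wz":0,"tx":0,"ty":-0.01,"tz":0,"jaw":-1},{"wx":0,"wy":0,"wz":0,"tx":0,"ty":-0.01,"tz":0,"jaw":-1}]' >/dev/null; python3 f.py
```

```text
F [ 1.1  2.2 -2.9] T [ 0.58  -0.167 -0.13 ] g [-395.7   17.7] z 0.0342 yaw -2.91
```

```bash
python3 -m crank '[{"wx":0,"wy":0,"wz":0,"tx":0,"ty":0,"tz":0,"jaw":-1},{"wx":0,"wy":0,"wz":0,"tx":0,"ty":0.02,"tz":0,"jaw":-1},{"wx":0,"wy":0,"wz":0,"tx":0,"ty":0.02,"tz":0,"jaw":-1},{"wx":0,"wy":0,"wz":0,"tx":0,"ty":0.02,"tz":0,"jaw":-1},{"wx":0,"wy":0,"wz":0,"tx":0,"ty":0.01,"tz":0,"jaw":-1}]' >/dev/null; python3 f.py
```

```text
F [ 0.6  0.5 -2.5] T [-0.032 -0.018 -0.02 ] g [-384.7   17.8] z 0.0342 yaw -2.89
```

```bash
python3 -m crank '[{"wx":0,"wy":0,"wz":0,"tx":0,"ty":0,"tz":0.015,"jaw":-1},{"wx":0,"wy":0,"wz":0,"tx":0,"ty":0,"tz":0.02,"jaw":-1},{"wx":0,"wy":0,"wz":0,"tx":0,"ty":0,"tz":0.02,"jaw":-1}]' >/dev/null; python3 f.py
```

```text
F [ 0.6 -0.6 -2.6] T [-0.045 -0.028 -0.022] g [-385.2    9.1] z 0.0342 yaw -2.92
```

```bash
python3 -m crank '[{"wx":0,"wy":0,"wz":0,"tx":0,"ty":0,"tz":0.03,"jaw":-1},{"wx":0,"wy":0,"wz":0,"tx":0,"ty":0,"tz":0.03,"jaw":-1},{"wx":0,"wy":0,"wz":0,"tx":0,"ty":0,"tz":0.04,"jaw":-1},{"wx":0,"wy":0,"wz":0,"tx":0,"ty":0,"tz":0.02,"jaw":-1}]' >/dev/null; python3 f.py
```

```text
F [-0.2 -0.2 -3.1] T [-0.006 -0.033 -0.006] g [-385.    -9.3] z 0.0342 yaw -2.92
```

```bash
python3 -m crank '[{"wx":0,"wy":0,"wz":0,"tx":0,"ty":-0.02,"tz":0,"jaw":-1},{"wx":0,"wy":0,"wz":0,"tx":0,"ty":-0.03,"tz":0,"jaw":-1}]' >/dev/null; python3 f.py
```

```text
F [ 0.7 -0.7 -2.2] T [-0.023 -0.002 -0.019] g [-392.5   -8.4] z 0.034 yaw -2.88
```

```bash
python3 -m crank '[{"wx":0,"wy":0,"wz":0,"tx":0,"ty":-0.06,"tz":0,"jaw":-1},{"wx":0,"wy":0,"wz":0,"tx":0,"ty":-0.12,"tz":0,"jaw":-1},{"wx":0,"wy":0,"wz":0,"tx":0,"ty":-0.2,"tz":0,"jaw":-1},{"wx":0,"wy":0,"wz":0,"tx":-0.15,"ty":-0.2,"tz":0,"jaw":-1},{"wx":0,"wy":0,"wz":0,"tx":-0.15,"ty":-0.2,"tz":0,"jaw":-1}]' >/dev/null; python3 f.py
python3 - <<'E'
from h import *
im,d=get_image("top"); cv2.imwrite("pics/top10.png",im[:,:,::-1])
plan([.510,-.2195,.05],np.radians(62.5+90))
E
```

```text
F [-0.4 -0.3 -2.5] T [-0.067 -0.046 -0.034] g [-511.5   -7.7] z 0.0789 yaw -2.93
pos [ 0.554  -0.128   0.0831] axes z [ 0.998 -0.057  0.002] x [ 0.002 -0.003 -1.   ]
turn units [0.5384 0.0032 0.0027] deg [24.2  0.1  0.1] shift units (before turn) [ 0.222  -0.625  -0.2585] mm [ 33.3 -93.7 -38.8]
shift units (after turn) [ 0.2209 -0.6763  0.0214]
```

View pics/top10.png

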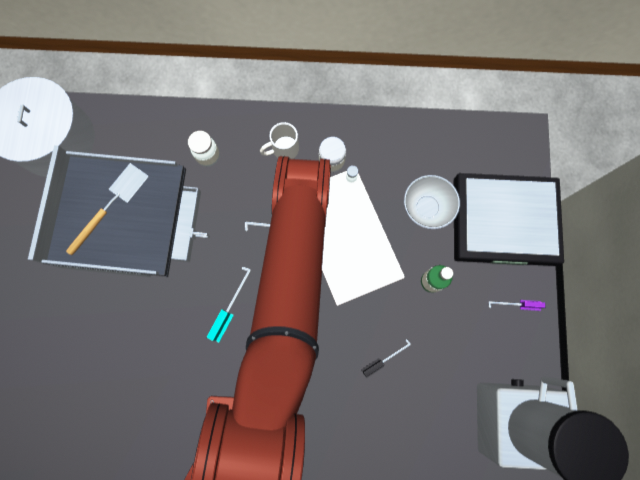

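```bash
python3 -m crank '[{"wx":0,"wy":0,"wz":0,"tx":0,"ty":-0.208,"tz":-0.086,"jaw":-1},{"wx":0,"wy":0,"wz":0,"tx":0,"ty":-0.208,"tz":-0.086,"jaw":-1},{"wx":0,"wy":0,"wz":0,"tx":0,"ty":-0.208,"tz":-0.086,"jaw":-1},{"wx":0.135,"wy":0,"wz":0,"tx":0,"ty":0,"tz":0,"jaw":-1},{"wx":0.135,"wy":0,"wz":0,"tx":0,"ty":0,"tz":0,"jaw":-1}]' >/dev/null
python3 -m crank '[{"wx":0.135,"wy":0,"wz":0,"tx":0.06,"ty":0,"tz":0,"jaw":-1},{"wx":0.135,"wy":0,"wz":0,"tx":0.06,"ty":0,"tz":0,"jaw":-1},{"wx":0,"wy":0,"wz":0,"tx":0.06,"ty":0,"tz":0,"jaw":-1},{"wx":0,"wy":0,"wz":0,"tx":0,"ty":0,"tz":0,"jaw":-1}]'
python3 - <<'E'
from h import *
plan([.5106,-.2186,.0228],np.radians(62.5+90))
s=sense(); print(s['force'],s['wrist_torque'])
im,d=get_image("wrist"); cv2.imwrite("pics/w11.png",im[:,:,::-1])
E
```

```text
t: 21.5
position: [0.5089, -0.2106, 0.0506]
orientation: [0.371, 1.543, -0.369]
force: [-0.3, 0.1, -2.5]
opening: 0.217
pos [ 0.5089 -0.2106  0.0506] axes z [ 0.891 -0.455 -0.004] x [-0.004  0.002 -1.   ]
turn units [ 0.01   -0.0054 -0.0005] deg [ 0.5 -0.2 -0. ] shift units (before turn) [ 0.1849 -0.0426  0.0355] mm [27.7 -6.4  5.3]
shift units (after turn) [ 0.1851 -0.0422  0.035 ]
[-0.26441326  0.10220939 -2.53507941] [-0.05806354  0.03293917  0.01372308]
```

View pics/w11.png

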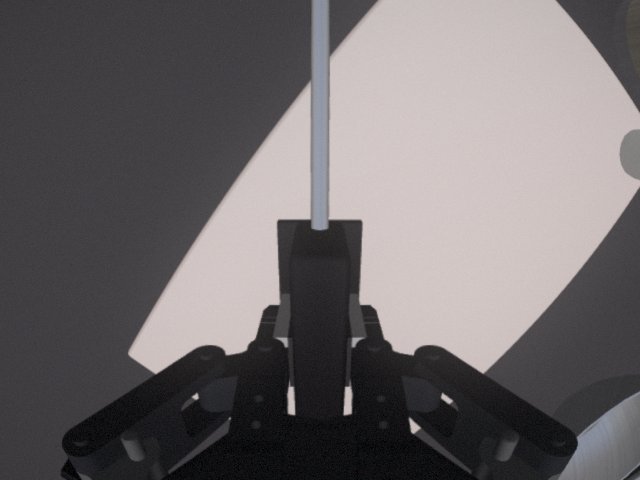

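Same hold as at pickup. Lower in steps.

```bash
python3 -m crank '[{"wx":0.01,"wy":-0.005,"wz":0,"tx":0.06,"ty":-0.042,"tz":0.035,"jaw":-1},{"wx":0,"wy":0,"wz":0,"tx":0.05,"ty":0,"tz":0,"jaw":-1},{"wx":0,"wy":0,"wz":0,"tx":0.03,"ty":0,"tz":0,"jaw":-1},{"wx":0,"wy":0,"wz":0,"tx":0,"ty":0,"tz":0,"jaw":-1}]'; python3 f.py
```

```text
t: 21.95
position: [0.5112, -0.2183, 0.0299]
orientation: [0.379, 1.537, -0.378]
force: [0.5, -0.4, -2.3]
opening: 0.219
F [ 0.5 -0.4 -2.3] T [-0.022  0.     0.068] g [-610.9   28.2] z 0.0299 yaw -27.65
```

```bash
python3 -m crank '[{"wx":0,"wy":0,"wz":0,"tx":0.012,"ty":0,"tz":0,"jaw":-1},{"wx":0,"wy":0,"wz":0,"tx":0.012,"ty":0,"tz":0,"jaw":-1}]'; python3 f.py
```

```text
t: 22.15
position: [0.5121, -0.2185, 0.0274]
orientation: [0.378, 1.535, -0.378]
force: [0.1, 0.1, -2.3]
opening: 0.216
F [ 0.1  0.1 -2.3] T [-0.044 -0.054  0.033] g [-611.1   27.3] z 0.0274 yaw -27.65
```

```bash
python3 -m crank '[{"wx":0,"wy":0,"wz":0,"tx":0.01,"ty":0,"tz":0,"jaw":-1},{"wx":0,"wy":0,"wz":0,"tx":0,"ty":0,"tz":0,"jaw":-1}]'; python3 f.py
```

```text
t: 22.35
position: [0.5118, -0.2185, 0.0256]
orientation: [0.379, 1.536, -0.378]
force: [0.7, 0.0, -3.2]
opening: 0.218
F [ 0.7  0.  -3.2] T [-0.009 -0.    -0.027] g [-611.    27.7] z 0.0256 yaw -27.66
```

```bash
python3 -m crank '[{"wx":0,"wy":0,"wz":0,"tx":0.012,"ty":0,"tz":0,"jaw":-1},{"wx":0,"wy":0,"wz":0,"tx":0,"ty":0,"tz":0,"jaw":-1}]' >/dev/null; python3 f.py
```

```text
F [-0.2 -1.2 -2.6] T [-0.007  0.028 -0.024] g [-611.1   27.7] z 0.0238 yaw -27.66
```

```bash
python3 -m crank '[{"wx":0,"wy":0,"wz":0,"tx":0.007,"ty":0,"tz":0,"jaw":-1},{"wx":0,"wy":0,"wz":0,"tx":0,"ty":0,"tz":0,"jaw":-1}]' >/dev/null; python3 f.py
```

```text
F [ 1.  -0.2 -1.6] T [-0.084  0.017  0.031] g [-611.1   27.7] z 0.0228 yaw -27.66
```

```bash
python3 -m crank '[{"wx":0,"wy":0,"wz":0,"tx":0.005,"ty":0,"tz":0,"jaw":-1},{"wx":0,"wy":0,"wz":0,"tx":0,"ty":0,"tz":0,"jaw":-1}]' >/dev/null; python3 f.py
```

```text
F [ 0.7  0.4 -0.9] T [ 0.014  0.163 -0.012] g [-611.1   27.5] z 0.0223 yaw -27.67
```

```bash
python3 -m crank '[{"wx":0,"wy":0,"wz":0,"tx":0.003,"ty":0,"tz":0,"jaw":-1},{"wx":0,"wy":0,"wz":0,"tx":0,"ty":0,"tz":0,"jaw":-1}]' 20 >/dev/null; python3 f.py
python3 -m crank '[{"wx":0,"wy":0,"wz":0,"tx":0,"ty":0,"tz":0,"jaw":-0.4},{"wx":0,"wy":0,"wz":0,"tx":0,"ty":0,"tz":0,"jaw":0.1},{"wx":0,"wy":0,"wz":0,"tx":0,"ty":0,"tz":0,"jaw":0.5},{"wx":0,"wy":0,"wz":0,"tx":0,"ty":0,"tz":0,"jaw":1},{"wx":0,"wy":0,"wz":0,"tx":0,"ty":0,"tz":0,"jaw":1}]'
python3 -m crank '[{"wx":0,"wy":0,"wz":0,"tx":-0.06,"ty":0,"tz":0,"jaw":1},{"wx":0,"wy":0,"wz":0,"tx":-0.2,"ty":0,"tz":0,"jaw":1},{"wx":0,"wy":0,"wz":0,"tx":-0.3,"ty":0,"tz":0,"jaw":1},{"wx":0,"wy":0,"wz":0,"tx":-0.3,"ty":0,"tz":0,"jaw":1},{"wx":0,"wy":0,"wz":0,"tx":-0.3,"ty":0,"tz":0,"jaw":1}]'
python3 -m crank '[{"wx":0,"wy":0,"wz":0,"tx":0,"ty":-0.3,"tz":0,"jaw":1},{"wx":0,"wy":0,"wz":0,"tx":0,"ty":-0.3,"tz":0,"jaw":1},{"wx":0,"wy":0,"wz":0,"tx":0,"ty":-0.3,"tz":0,"jaw":1},{"wx":0,"wy":0,"wz":0,"tx":0,"ty":-0.3,"tz":0,"jaw":1},{"wx":0,"wy":0,"wz":0,"tx":0,"ty":0,"tz":0,"jaw":1}]'
python3 - <<'E'
from h import *
for n in ["top","scene","wrist"]:
    im,d=get_image(n); cv2.imwrite(f"pics/{n}12.png",im[:,:,::-1]); np.save(f"pics/{n}12.npy",d)
a=cv2.imread("pics/top12.png")
c=a[150:290,130:290]; cv2.imwrite("pics/top12c.png",cv2.resize(c,None,fx=4,fy=4,interpolation=cv2.INTER_CUBIC))
E
```

```text
F [-2.5  0.7  5.7] T [0.266 0.742 0.001] g [-611.1   27.5] z 0.0223 yaw -27.66
t: 23.65
position: [0.5119, -0.2185, 0.0217]
orientation: [0.379, 1.535, -0.378]
force: [0.2, -0.5, -0.0]
opening: 0.96
t: 24.15
position: [0.5113, -0.2183, 0.1983]
orientation: [0.378, 1.535, -0.378]
force: [1.2, -0.0, 0.2]
opening: 0.997
t: 24.65
position: [0.4232, -0.3844, 0.1961]
orientation: [0.384, 1.535, -0.388]
force: [-0.2, 0.2, -0.7]
opening: 0.996
```

View pics/top12.png

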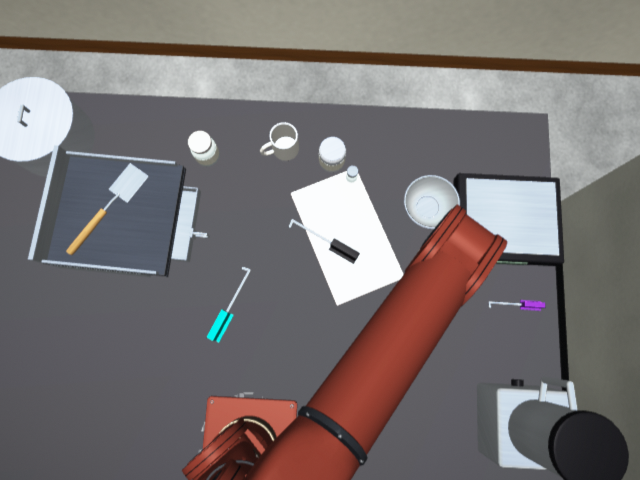

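View pics/scene12.png

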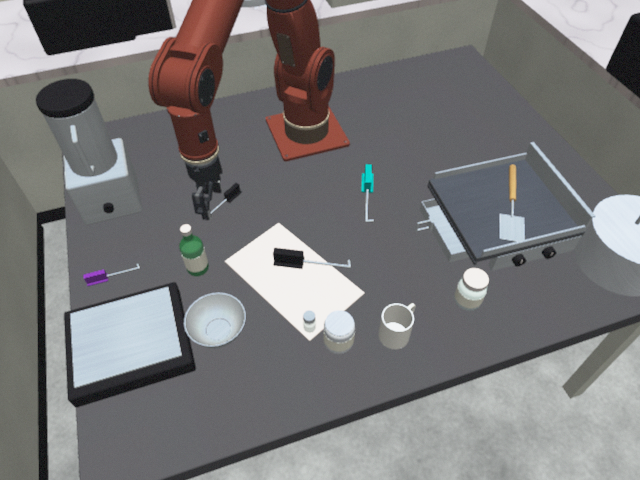

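View pics/top12c.png

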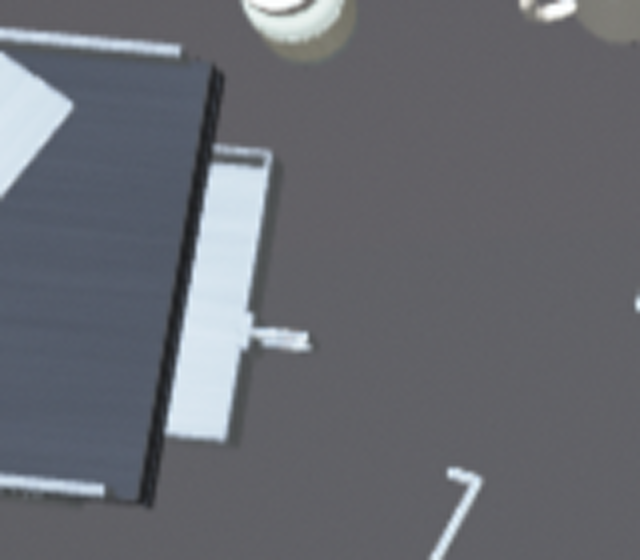

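```bash
python3 - <<'E'
from h import *
t=lambda x,y:((x+.5)/4-.5+130,(y+.5)/4-.5+150)
for a in [(272,150),(226,440)]: print("tray",(w2g(onplane("top",*t(*a),.05))*1e3).round(1))
P=pts("scene",np.load("pics/scene12.npy")); im=cv2.imread("pics/scene12.png")
m=(im.max(-1)<60)&(P[...,2]>.048)&(P[...,2]<.075)&(np.hypot(P[...,0]-.51,P[...,1]+.21)<.09)
print("handle top",P[m].mean(0), cv2.minAreaRect(P[m][:,:2].astype(np.float32)))
a=cv2.imread("pics/top0.png").astype(int); b=cv2.imread("pics/top12.png").astype(int)
for n in ["pepper","jar","mug","bowl","bottle","spatula","tin"]:
    print(n,[(np.round(x['at'],3).tolist(),round(x['p'],2)) for x in find_in("top",n)][:2])
print(sense()['force'])
E
```

```text
tray [-197.6  -98.7]
tray [-198.7  102.5]
handle top [ 0.51635849 -0.21933268  0.05450038] ((0.5154112577438354, -0.21866899728775024), (0.07636480033397675, 0.02042517252266407), 63.767356872558594)
pepper [([0.812, -0.04, 0.052], 0.58), ([0.718, -0.235, 0.071], 0.55)]
jar [([0.76, 0.176, 0.098], 0.62), ([0.558, 0.215, 0.018], 0.23)]
mug [([0.811, -0.039, 0.048], 0.88), ([0.56, 0.389, 0.084], 0.65)]
bowl [([0.664, -0.446, 0.022], 0.58)]
bottle []
spatula [([0.625, 0.381, 0.081], 0.88)]
tin [([0.762, -0.176, 0.089], 0.81), ([0.562, 0.389, 0.083], 0.22)]
[-0.27755733  0.56127896 -0.11842049]
```

Tray 108 mm out, rod standing on the board as it was found, bystanders in place, gripper clear.

```bash
python3 -c "
from workcell import *
print(hand_in())"
```

```text
the job is handed in; nothing more can be done
None
```

The tray is drawn out to about 108 mm from home, and the rod is back on the board, standing on its foot where it started. The job is handed in after about 25 s of robot time; no verdict comes back.

- **Finding the eye:** Before reaching in, I tilted the wrist camera and glimpsed the eye under the ledge at about +22 mm. I then felt sideways with the hook in 1 to 1.5 mm steps and touched it with about 2.4 N, putting it at about +24 mm.
- **Drawing out:** The pull force read about 2 to 4 N throughout, and I stopped about 12 mm short of the end stop. The forces are wrist readings with about ±1 N noise, taken only between short moves.
- **Last checks:** The top camera puts the tray's front face at griddle x ≈ -198 mm, which agrees with the -198 mm worked out from the hook's position. The rod's handle top is at 54.5 mm, within about 2 mm and 2° of its starting pose. The gripper is open and clear, with the wrist force near zero.
- **Bystanders:** The jar, mug and tin stand within about 4 mm of their starting positions, and the bowl's reported spot within about 10 mm. I took no starting positions for the pepper and spatula, so those I judged by eye from the pictures. The network missed the bottle in the last top view, where the arm hid it, but the scene camera shows it upright in its place.

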